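# Wash load: unlock, load, close and clamp the parts washer

### The arm

A 6-joint arm with a two-finger parallel gripper is mounted at the origin on the work surface. World frame = base frame: x ahead of the robot, y to its left, z up, the work surface at z = 0. Lengths are in m, angles in rad, forces in N, time in s.
With the tool pointing down it reaches from about 0.35 to 0.95 m from the base axis. Payload 17.4 kg.
Tool frame: the origin (TCP) lies where the fingers leave the gripper's body, on its centre line; the fingertips stand 84 mm ahead of it and the grasp point (between the pads) lies 65 mm ahead of it; z points along the fingers, y is the line along which they close (so a half turn about z gives the same grasp; the last joint's range is limited). The gripper opens to 93 mm and grips with 3 to 60 N. Pads are 15 mm wide; open, the fingers measure 128 mm over their backs; the gripper's body (75 mm by 188 mm) begins 65 mm behind the grasp point.
Start: joints at [-1.202, 0.116, 1.442, -0, 1.584, -0.038], TCP at [0.267, -0.62, 0.303] pointing down, gripper open.
Joint ranges: [-2.83, 2.83], [-0.83, 2.19], [0.07, 2.5], [-1.14, 4.28], [0.01, 3], [-2.97, 2.97]. Speed limits (rad/s): [1.89, 1.89, 2.22, 3.14, 3.14, 3.14].

### API

Orientations are given as [roll, pitch, yaw] about the fixed x, y, z axes, in that order (R = Rz(yaw) Ry(pitch) Rx(roll)).
In Python, from cell import env gives the robot as it stands.
- The arm moves only by the tool step_arm, never from a script. Its argument "plan" is a list of rows, each an object with "delta_pos": the shift along the world's x, y, z in mm, a list of three; "twist": the turn, a rotation vector about the world's x, y, z in rad, a list of three. A call has 1 to 5 rows; each row shifts and turns the commanded pose from where the row before left it; what a row does not reach is not made up. A row lasts 1/10 s, in which the tool goes at most 50 mm and 8.59 degrees, less where a joint would pass 70% of its speed; a pose out of reach is approached as far as the arm can. A call is refused whole if a number of a shift passes 50 or a number of a turn 0.15, either way. A call with a gripper value outside its range is refused whole. "claw" is the finger opening in mm, from 0 to 93, set as the call begins (left out, the last holds). The fingers move at their own pace and stop on an object; "grip_force" is the grip in N (left out, the last holds). Time passes only in rows, so rows that do not move let the fingers close. It gives the time, the measured TCP pose, the force, the opening and the grip force at its end, in the units of the state.
- env.sense(): the state, without advancing time (a new reading comes with each control period).
- env.read_camera(name): name is "scene" or "top" or "wrist"; returns a dict with "frame" (420x560x3 uint8, blue, green, red), "mtx" (3x3 intrinsics, pixels), "rvec" (rotation vector, rad) and "tvec" (3), from world to camera coordinates, as OpenCV has them. Camera axes: x right, y down, z forward; pixel columns grow to the right and rows downward; lengths in m; the calibration is good to about 2 mm. A picture is of the moment at which its call begins. There is no depth.
- env.hand_in(): hands the job in; it is judged then, once.
Trained networks look in a picture, given as the dict that the camera call returned (one of the last four; its "shot" number tells which), for a name from the list of things; names that differ only in an ending like _2 or _b are one class to them, and where a whole thing is asked for, a point or a joint stands for the part that bears it (a point fixed in the world has none). Each returns a list of dicts, best first, with "score" (0 to 1); they miss things now and then, are a little off and sometimes report something else, mostly with a low value. They report only what shows in the picture. A call takes as long as a camera call. They do not tell look-alikes from the thing itself.
- env.boxes_of(picture, query): "box" ([left, top, right, bottom] in pixels, round what is visible of it).
- env.regions_of(picture, query): "pixels" (420x560 bool, what is visible of it) and "box" ([left, top, right, bottom] in pixels, round what is visible of it).
- env.tip_of(picture, query): "xy" ([column, row] in pixels: a listed point, or the origin of a listed thing).
The state is a dict: "t": time; "joint_positions": joint angles; "qvel": joint speeds; "effort": joint torques, N m; "eef_pos": TCP position; "eef_rot": TCP orientation; "force": force on the tool from outside, world axes, zero at the start; "ft_torque": the same for the moment, N m; "grip_width": finger opening in m; "grasp_force": force on a finger pad.
Only numpy, scipy, OpenCV 4.12 (cv2) and the standard library are available. Lean on these libraries where they do the work, as an engineer would, in place of code of your own. Each camera call takes 0.05 s, during which the arm holds its last target. There are 200 camera calls.

### The job

Put a wash load into the small green parts washer: unlock its lid by pressing the side latch fully down while you turn it (never forcing it round unpressed), swing the lid right aside, then put the float bowl from the bench and every steel cassette that is clipped on the drip rail into the tank. Swing the lid fully shut again and turn the T-handle clockwise until the screw is tight and the handle slips, then stop straight away, within a quarter turn of slipping. Do not knock over the spray can, the oil bottle or the jar.

Things in the scene. Friction and masses are not known exactly. Their poses are not given: they have to be found in the camera images.
- washer: Fixed green open-topped tank, outside 170 (x) x 210 (y) x 95 mm high, walls and floor 5 mm. Origin: centre of its underside, on the bench; x points to its back, y to its left, z up. Its lid lies on top at first. Latch bracket on its right (-y) side.
- lid (a joint): Angle (rad) of the flat steel lid (176 x 216 x 8 mm, top 105 mm above the bench) about the vertical hinge post at the tank's back left corner: 0 shut, grows clockwise from above as it swings over the front and off to the left, up to 1.75 (1.4 or more leaves the mouth free). Stays where left: hinge friction 0.7 N m, about 3 N at the grip. While the latch is locked it has under 0.1 of play.
- lid_hinge (a point): Point on the lid's vertical hinge axis, at the height of the lid's top. Washer frame: (98, 118) mm.
- lid_grip (a point): Upright round black grip post on the lid near its front right corner, 24 mm diameter, standing 42 mm above the lid; this point is on its axis, 20 mm below its top (127 mm above the bench). 253 mm from the hinge axis. Shut, it lies at (-62, -78) mm in the washer frame.
- latch (a joint): Angle (rad) of the press-and-turn latch knob: 0 locked, grows anticlockwise from above to its stop at 1.4. Blocked by a tooth between 0.25 and 0.9 unless pressed down 6 mm or more while turned (travel 8 mm, spring 4 to 10 N). At 1.1 or more it is unlocked, springs up when let go, and the lid can pass.
- latch_stem (a joint): How far the latch knob is pressed down (m): 0 up, 0.008 fully down; springs back up.
- latch_grip (a point): Grey bar grip of the latch knob: bar 50 mm long (y of this frame), 14 mm thick (x), 34 mm high, on a 56 mm disc; at (-35, -172) mm in the washer frame. This point is on the turning axis, 13 mm below the bar's top and 21 mm above the disc; 120 mm above the bench when up. It turns and goes down with the knob. Pinch across x; tips may press the disc. The lid nose is 37 mm away.
- screw (a joint): Angle (rad) of the brass clamp screw under the T-handle at the lid's centre: grows clockwise from above; it runs easily (0.04 N m) to its stop at 3.0, where it is tight. Starts backed off between 0.2 and 1.6. Stays where left.
- handle (a joint): How far (rad) the T-handle has slipped round clockwise on the screw: 0 at the start, cannot go below 0. The clutch holds up to 0.22 N m, so the screw turns with the handle until it is tight; then the handle alone slips on, at a steady 0.22 N m. Anticlockwise it loosens the screw. 0.12 or more is a click; more than 2.0 in all is overdriving.
- clamp_grip (a point): Black T-handle bar at the lid's centre: 66 mm long (x of this frame), 14 mm thick (y), 30 mm high, its underside 39 mm above the lid. This point is on the turning axis, 13 mm below the bar's top, 161 mm above the bench. Turns with the handle; pinch across y from above.
- rail: Fixed aluminium drip rail, a bar 220 mm long (y), 20 mm wide (x), top 70 mm above the bench, on a 100 x 250 x 12 mm foot. Origin: centre of the foot's underside. Stations at y = -60, 0, +60 mm, each with a sprung ball that holds a cassette down by a lip inside its +x leg: a straight upward pull of about 8 to 12 N frees it in the first 10 mm; clear after 30 mm.
- cassette1: Perforated steel cassette, at first on station y = -60 mm of the rail: 40 (x) x 36 (y) x 60 mm (z), 200 g, straight plain sides. Origin: centre of its underside. Closed box (upper 30 mm) on two legs (lower 30 mm, 23 mm apart in x) that straddle the rail; clipped on, it is upright, its axes parallel to the rail's, top 100 mm above the bench. Pinch from above across x. May be absent.
- cassette2: Perforated steel cassette, at first on the middle station: 40 (x) x 36 (y) x 60 mm (z), 200 g, straight plain sides. Origin: centre of its underside. Closed box (upper 30 mm) on two legs (lower 30 mm, 23 mm apart in x) that straddle the rail; clipped on, it is upright, its axes parallel to the rail's, top 100 mm above the bench. Pinch from above across x. May be absent.
- cassette3: Perforated steel cassette, at first on station y = +60 mm of the rail: 40 (x) x 36 (y) x 60 mm (z), 200 g, straight plain sides. Origin: centre of its underside. Closed box (upper 30 mm) on two legs (lower 30 mm, 23 mm apart in x) that straddle the rail; clipped on, it is upright, its axes parallel to the rail's, top 100 mm above the bench. Pinch from above across x. May be absent.
- cassette1_mid (a point): Point on the axis of cassette1, 40 mm above its underside (20 mm below its top). Absent if cassette1 is.
- cassette2_mid (a point): Point on the axis of cassette2, 40 mm above its underside (20 mm below its top). Absent if cassette2 is.
- cassette3_mid (a point): Point on the axis of cassette3, 40 mm above its underside (20 mm below its top). Absent if cassette3 is.
- bowl: Cast aluminium carburettor float bowl lying upside down on the bench right of the washer: flange 60 (x) x 46 (y) x 6 mm below, body 50 x 36 x 26 mm on it, 32 mm high without the small brass plug; 120 g. Origin: centre of its underside. Pinch across y (36 mm) or x.
- spray_can: Bystander: standing spray can, 60 mm diameter, 170 mm tall, origin at its foot.
- oil_bottle: Bystander: standing oil bottle, 68 mm diameter, 190 mm tall, origin at its foot.
- jar: Bystander: standing jar, 64 mm diameter, 70 mm tall, origin at its foot.
Mind the look-alikes: they are no part of the job. What is shaped like the cassette2 but blue is not meant.

How it is judged:
On the way, in this order (a step that is already met when the one before it is completed fails the run):
1. the latch is pressed and turned past its ratchet (1.1 rad or more) (value of joint latch above 1.1 rad), for 0.2 s.
2. the lid is swung aside (1.3 rad or more) (value of joint lid above 1.3 rad), for 0.2 s.
3. the float bowl and every cassette lie in the tank, let go (x of cassette1_mid in the frame of washer between -0.085 and 0.085 m and y of cassette1_mid in the frame of washer between -0.105 and 0.105 m and z of cassette1_mid in the frame of washer between 0 and 0.085 m and x of cassette2_mid in the frame of washer between -0.085 and 0.085 m and y of cassette2_mid in the frame of washer between -0.105 and 0.105 m and z of cassette2_mid in the frame of washer between 0 and 0.085 m and x of cassette3_mid in the frame of washer between -0.085 and 0.085 m and y of cassette3_mid in the frame of washer between -0.105 and 0.105 m and z of cassette3_mid in the frame of washer between 0 and 0.085 m and x of bowl in the frame of washer between -0.085 and 0.085 m and y of bowl in the frame of washer between -0.105 and 0.105 m and z of bowl in the frame of washer between 0 and 0.085 m and contact force between each of cassette1, cassette2, cassette3, bowl and the fingers below 0.2 N and value of joint lid above 1 rad), for 0.3 s.
4. the lid is shut over the load (within 0.06 rad) (value of joint lid below 0.06 rad and x of cassette1_mid in the frame of washer between -0.085 and 0.085 m and y of cassette1_mid in the frame of washer between -0.105 and 0.105 m and z of cassette1_mid in the frame of washer between 0 and 0.085 m and x of cassette2_mid in the frame of washer between -0.085 and 0.085 m and y of cassette2_mid in the frame of washer between -0.105 and 0.105 m and z of cassette2_mid in the frame of washer between 0 and 0.085 m and x of cassette3_mid in the frame of washer between -0.085 and 0.085 m and y of cassette3_mid in the frame of washer between -0.105 and 0.105 m and z of cassette3_mid in the frame of washer between 0 and 0.085 m and x of bowl in the frame of washer between -0.085 and 0.085 m and y of bowl in the frame of washer between -0.105 and 0.105 m and z of bowl in the frame of washer between 0 and 0.085 m), for 0.2 s.
5. the screw is tight and the handle has slipped (value of joint lid below 0.06 rad and value of joint screw above 2.92 rad and value of joint handle above 0.12 rad), for 0.1 s.
At the end, for the whole second after the job is handed in: The float bowl and all cassettes present lie still inside the tank, wholly under the lid (reference points within the walls and below 85 mm); the lid is shut within 0.06 rad; the clamp screw is tight (2.92 rad or more) and the handle has slipped at least 0.12 rad (all of step 5 and x of cassette1_mid in the frame of washer between -0.085 and 0.085 m and y of cassette1_mid in the frame of washer between -0.105 and 0.105 m and z of cassette1_mid in the frame of washer between 0 and 0.085 m and x of cassette2_mid in the frame of washer between -0.085 and 0.085 m and y of cassette2_mid in the frame of washer between -0.105 and 0.105 m and z of cassette2_mid in the frame of washer between 0 and 0.085 m and x of cassette3_mid in the frame of washer between -0.085 and 0.085 m and y of cassette3_mid in the frame of washer between -0.105 and 0.105 m and z of cassette3_mid in the frame of washer between 0 and 0.085 m and x of bowl in the frame of washer between -0.085 and 0.085 m and y of bowl in the frame of washer between -0.105 and 0.105 m and z of bowl in the frame of washer between 0 and 0.085 m and linear speed of each of cassette1, cassette2, cassette3, bowl below 0.03 m/s); the robot touches nothing.
It fails at once if the latch is forced past its ratchet tooth without being pressed (value of joint latch between 0.45 and 0.68 rad and value of joint latch_stem below 0.0035 m).
It fails at once if the handle is driven on after it slipped (more than 2.0 rad of slip) (value of joint handle above 2 rad).
It fails at once if the spray can, oil bottle or jar is knocked over (angle between any of spray_can, oil_bottle, jar's own z axis and vertical above 0.7 rad).
Of cassette1, cassette2, cassette3 only 1 to 3 are there at a start; the rules pass over those that are not, and their reading is None.
At some moment in a run one of bowl may be knocked a few centimetres aside while the robot is not near it.
Once in a run the grip may slacken for a moment while it holds something.
It also fails if it takes over 210 s, if anything falls off the work surface, if the arm or the gripper's body presses on something with over 40 N, if the wrist force passes 120 N, or if a joint passes its speed limit or range.

## Working session

There is one attempt and no reset: what is moved stays moved. The work goes in short steps, Python scripts to look and compute and a tool call to move; the robot and the scene stay as the last step left them, time stands still between calls to the robot, and variables do not carry over. Pictures are saved under pics/ and viewed, at most 14 in all, crops included, and the job is handed in when it is done.

Besides the shell and the picture viewer there is one more tool, called after "Emit:" as a command line: name --argument value ..., lists and objects as JSON in quotes. step_arm: Moves the arm, as the interface text tells. Its arguments: {"type":"object","properties":{"plan":{"type":"array"},"claw":{"type":"number"},"grip_force":{"type":"number"}},"required":["plan"]}

```bash
mkdir -p pics; ls
cat > h.py <<'E'
import numpy as np,cv2
from cell import env
def cam(n):
    return env.read_camera(n)
def ray(p,xy):
    R=cv2.Rodrigues(np.array(p["rvec"],float))[0];t=np.array(p["tvec"],float).ravel()
    d=R.T@np.linalg.inv(np.array(p["mtx"]))@np.array([xy[0],xy[1],1.]);return -R.T@t,d
def at(p,xy,z):
    c,d=ray(p,xy);return c+d*(z-c[2])/d[2]
def pix(p,X):
    return cv2.projectPoints(np.array(X,float).reshape(-1,3),np.array(p["rvec"],float),np.array(p["tvec"],float),np.array(p["mtx"]),None)[0].reshape(-1,2)
def save(p,n,s=1,box=None):
    f=p["frame"]
    if box: f=f[box[1]:box[3],box[0]:box[2]]
    cv2.imwrite("pics/"+n,cv2.resize(f,None,fx=s,fy=s,interpolation=cv2.INTER_CUBIC))
Z=dict(lid_grip=.127,latch_grip=.120,clamp_grip=.161,lid_hinge=.105,washer=0,rail=0,cassette1_mid=.08,cassette2_mid=.08,cassette3_mid=.08,bowl=0,spray_can=0,oil_bottle=0,jar=0)
E
python3 - <<'E'
from h import *
np.set_printoptions(precision=4,suppress=True)
s=env.sense();print(s)
for n in("top","scene"):
    p=cam(n);save(p,n+"0.png",1.4)
    print(n,ray(p,(280,210)))
    for k,z in Z.items():
        print(k,[(np.round(r["xy"]),round(r["score"],2),at(p,r["xy"],z)[:2]) for r in env.tip_of(p,k)[:4]])
E
```

```text
pics
{'t': 0.0, 'joint_positions': array([-1.2018,  0.1165,  1.4422, -0.    ,  1.584 , -0.0378]), 'qvel': array([-0.0001, -0.0014,  0.0015, -0.0017, -0.0005, -0.0004]), 'effort': array([ -0.006 , -72.1267, -62.2628,   0.0775,   0.0237,  -0.    ]), 'eef_pos': array([ 0.267 , -0.6198,  0.302 ]), 'eef_rot': array([-3.1405, -0.    ,  0.4068]), 'force': array([ 0.3991,  0.4578, -0.2418]), 'ft_torque': array([ 0.0121, -0.021 ,  0.0118]), 'grasp_force': 0.0, 'grip_width': 0.09299970637698948}
top (array([ 0.3748, -0.1202,  1.4208]), array([ 0.1385,  0.0081, -0.9904]))
lid_grip [(array([234., 221.]), 0.97, array([0.5284, 0.0102]))]
latch_grip [(array([269., 208.]), 0.79, array([ 0.561 , -0.0808])), (array([354., 239.]), 0.38, array([ 0.4776, -0.3021]))]
clamp_grip [(array([202., 198.]), 0.69, array([0.585 , 0.0915]))]
lid_hinge [(array([156., 169.]), 0.72, array([0.6739, 0.2263]))]
washer [(array([210., 208.]), 0.59, array([0.5823, 0.0924]))]
rail [(array([373., 238.]), 0.73, array([ 0.4892, -0.373 ])), (array([235., 220.]), 0.26, array([0.5463, 0.0222]))]
cassette1_mid [(array([401., 234.])
[... 1284 characters left out ...]
829]))]
cassette1_mid [(array([207., 170.]), 0.57, array([ 0.4965, -0.4246])), (array([223., 191.]), 0.4, array([ 0.5393, -0.3054]))]
cassette2_mid [(array([272., 179.]), 0.77, array([ 0.4105, -0.2574])), (array([221., 178.]), 0.74, array([ 0.4993, -0.3601]))]
cassette3_mid [(array([238., 184.]), 0.84, array([ 0.4926, -0.3024]))]
bowl [(array([204., 234.]), 0.65, array([ 0.6266, -0.2851]))]
spray_can [(array([309., 211.]), 0.92, array([ 0.3708, -0.157 ])), (array([156., 230.]), 0.61, array([ 0.6978, -0.3898]))]
oil_bottle [(array([153., 229.]), 0.6, array([ 0.6986, -0.3984])), (array([240., 182.]), 0.32, array([ 0.3864, -0.4163]))]
jar [(array([182., 281.]), 0.64, array([ 0.7637, -0.1885]))]
```

View pics/top0.png

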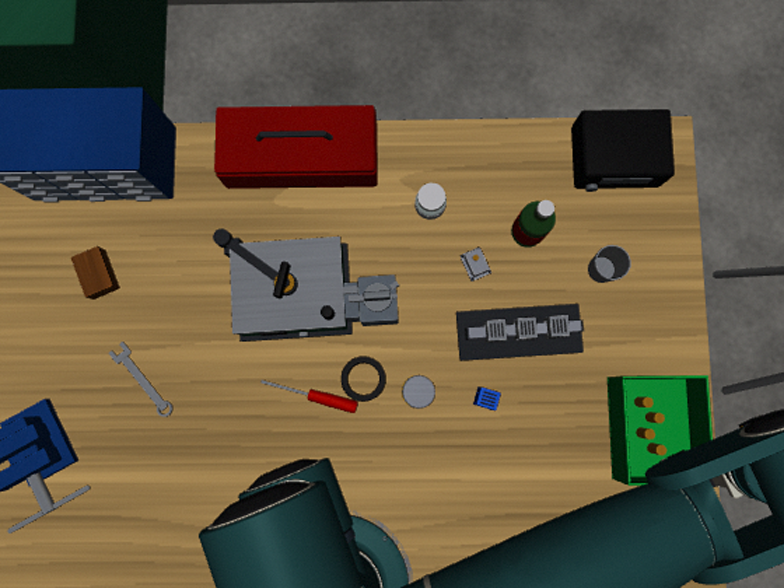

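View pics/scene0.png

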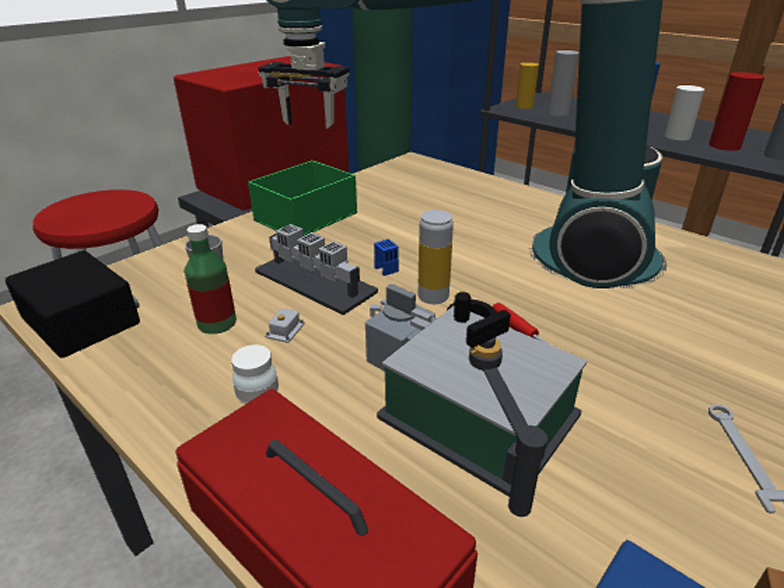

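The 3 cassettes are on the rail at about (497,329), (527,327) and (559,325), the bowl at (476,263). Look-alikes to leave alone: the blue block (487,398) near the spray can, which stands at (418,392), and the grey tin (608,263). Next I fit the washer and rail poses.

```bash
cat > fit.py <<'E'
from h import *
from scipy.optimize import least_squares
W=dict(lid_hinge=(98,118,105),lid_grip=(-62,-78,127),clamp_grip=(0,0,161),latch_grip=(-35,-172,120),washer=(0,0,0))
RL=dict(rail=(0,0,0),cassette1_mid=(0,-60,80),cassette2_mid=(0,0,80),cassette3_mid=(0,60,80))
def W2w(q,v):
    c,s=np.cos(q[2]),np.sin(q[2]);v=np.array(v)/1000.
    return np.array([q[0]+c*v[0]-s*v[1],q[1]+s*v[0]+c*v[1],v[2]])
def fit(D,obs,x0):
    f=lambda q:np.concatenate([(pix(p,W2w(q,D[k]))[0]-xy) for p,k,xy in obs])
    r=least_squares(f,x0,loss="soft_l1",f_scale=2.);return r.x,f(r.x).reshape(-1,2)
E
python3 - <<'E'
from fit import *
np.set_printoptions(precision=4,suppress=True)
P=[cam("top"),cam("scene")]
for D,x0 in((W,(.58,.09,.07)),(RL,(.49,-.37,.07))):
    obs=[(p,k,np.array(r[0]["xy"])) for p in P for k in D if (r:=env.tip_of(p,k)) ]
    obs=[o for o in obs if np.linalg.norm(pix(o[0],W2w(x0,D[o[1]]))[0]-o[2])<15]
    q,res=fit(D,obs,x0);print(q,[(o[1],r) for o,r in zip(obs,res)])
    print({k:W2w(q,v) for k,v in D.items()})
E
```

```text
[0.5803 0.0931 0.078 ] [('lid_hinge', array([0.2713, 0.6958])), ('lid_grip', array([0.0862, 0.4475])), ('clamp_grip', array([ 0.3715, -0.8715])), ('latch_grip', array([ 0.4244, -0.4817])), ('washer', array([-1.1467,  1.7909])), ('lid_hinge', array([-0.0711,  0.5478])), ('lid_grip', array([0.7616, 0.8742])), ('clamp_grip', array([-0.2339,  0.5325])), ('washer', array([-0.7853, -0.8278]))]
{'lid_hinge': array([0.6688, 0.2184, 0.105 ]), 'lid_grip': array([0.5245, 0.0105, 0.127 ]), 'clamp_grip': array([0.5803, 0.0931, 0.161 ]), 'latch_grip': array([ 0.5588, -0.0811,  0.12  ]), 'washer': array([0.5803, 0.0931, 0.    ])}
[ 0.488  -0.3696  0.0531] [('rail', array([-0.4115,  0.0069])), ('cassette1_mid', array([-1.6831,  0.5974])), ('cassette2_mid', array([1.1338, 0.6929])), ('cassette3_mid', array([-0.2334, -1.7126])), ('rail', array([-0.7297,  0.7489])), ('cassette1_mid', array([-1.0014, -0.6822])), ('cassette3_mid', array([ 0.9882, -4.1687]))]
{'rail': array([ 0.488 , -0.3696,  0.    ]), 'cassette1_mid': array([ 0.4912, -0.4295,  0.08  ]), 'cassette2_mid': array([ 0.488 , -0.3696,  0.08  ]), 'cassette3_mid': array([ 0.4848, -0.3096,  0.08  ])}
```

Emit:
step_arm --plan '[{"delta_pos": [26.5, 45, 0], "twist": [0, 0, 0.104]}, {"delta_pos": [26.5, 45, 0], "twist": [0, 0, 0.104]}, {"delta_pos": [26.5, 45, 0], "twist": [0, 0, 0.104]}, {"delta_pos": [26.5, 45, 0], "twist": [0, 0, 0.104]}, {"delta_pos": [26.5, 45, 0], "twist": [0, 0, 0.104]}]' --claw 60

```text
t: 2.9
eef_pos: [0.3945, -0.4027, 0.3029]
eef_rot: [3.141, 0.0, 0.931]
force: [0.7, -0.2, 1.0]
grip_width: 0.0607
grasp_force: 0.0
```

Emit:
step_arm --plan '[{"delta_pos": [26.5, 45, 0], "twist": [0, 0, 0.104]}, {"delta_pos": [26.5, 45, 0], "twist": [0, 0, 0.104]}, {"delta_pos": [26.5, 45, 0], "twist": [0, 0, 0.104]}, {"delta_pos": [26.5, 45, 0], "twist": [0, 0, 0.104]}, {"delta_pos": [26.5, 45, 0], "twist": [0, 0, 0.104]}]'

```text
t: 3.4
eef_pos: [0.5214, -0.1871, 0.3031]
eef_rot: [3.141, 0.0, 1.451]
force: [1.0, -1.0, 0.0]
grip_width: 0.0599
grasp_force: 0.0
```

Emit:
step_arm --plan '[{"delta_pos": [26.5, 45, 0], "twist": [0, 0, 0.104]}, {"delta_pos": [0, 44, 0], "twist": [0, 0, 0.098]}, {"delta_pos": [0, 0, 0], "twist": [0, 0, 0]}, {"delta_pos": [0, 0, 0], "twist": [0, 0, 0]}]'

```text
t: 3.8
eef_pos: [0.5462, -0.1013, 0.3029]
eef_rot: [3.141, 0.0, 1.65]
force: [0.0, -0.2, -1.1]
grip_width: 0.0602
grasp_force: 0.0
```

Run:
```python
from fit import *
np.set_printoptions(precision=4,suppress=True)
s=env.sense();print(s["t"],s["eef_pos"],s["eef_rot"],s["force"],s["joint_positions"])
p=cam("wrist");save(p,"w1.png",1)
for k in("latch_grip","lid_grip","clamp_grip","lid_hinge"):
    print(k,[(np.round(r["xy"]),round(r["score"],2),at(p,r["xy"],Z[k])[:2]) for r in env.tip_of(p,k)[:3]])
```

```text
3.8 [ 0.5462 -0.1013  0.3029] [3.1414 0.0003 1.65  ] [ 0.0222 -0.2259 -1.1095] [-0.2292 -0.1455  1.7    -0.0002  1.5868 -0.3084]
latch_grip [(array([289., 188.]), 0.57, array([ 0.553 , -0.0824]))]
lid_grip [(array([264.,  68.]), 0.97, array([0.5255, 0.0123])), (array([222., 344.]), 0.43, array([ 0.5011, -0.241 ]))]
clamp_grip []
lid_hinge []
```

View pics/w1.png

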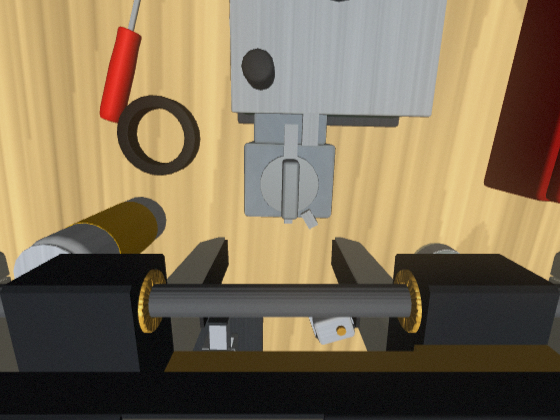

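The picture shows the latch bar on its disc at (290,190), the lid grip at (258,68), and the spray can at left, clear of the gripper.

Emit:
step_arm --plan '[{"delta_pos": [5, 10, -34], "twist": [0, 0, 0]}, {"delta_pos": [5, 10, -34], "twist": [0, 0, 0]}, {"delta_pos": [0, 0, 0], "twist": [0, 0, 0]}, {"delta_pos": [0, 0, 0], "twist": [0, 0, 0]}]'

```text
t: 4.45
eef_pos: [0.5561, -0.0826, 0.2354]
eef_rot: [-3.141, -0.0, 1.648]
force: [-0.3, -0.7, 1.3]
grip_width: 0.06
grasp_force: 0.0
```

Run:
```python
from fit import *
np.set_printoptions(precision=4,suppress=True)
s=env.sense();print(s["t"],s["eef_pos"],s["eef_rot"],s["force"])
p=cam("wrist");save(p,"w2.png",1)
for k in("latch_grip","lid_grip"):
    print(k,[(np.round(r["xy"]),round(r["score"],2),at(p,r["xy"],Z[k])[:2]) for r in env.tip_of(p,k)[:3]])
q=[.5803,.0931,.078]
print(pix(p,[W2w(q,v) for v in((-35,-147,133),(-35,-197,133),(-35,-172,133),(-62,-78,147))]))
```

```text
4.45 [ 0.5561 -0.0826  0.2354] [-3.141  -0.      1.6483] [-0.2538 -0.7442  1.285 ]
latch_grip [(array([231.,  80.]), 0.48, array([0.5197, 0.0118]))]
lid_grip [(array([234.,  79.]), 0.83, array([0.5223, 0.0114]))]
[[283.9527 198.8623]
 [283.7763 273.0784]
 [283.8617 237.1302]
 [232.6487  74.7661]]
```

View pics/w2.png

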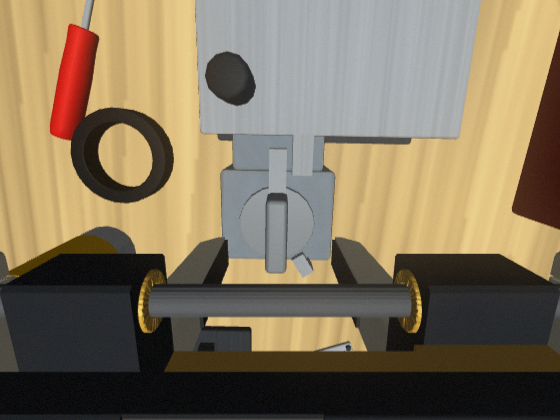

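The bar sits at col 276.5 between the fingers, with the finger centre at 280. I shift −2.5 mm in x and lower.

Emit:
step_arm --plan '[{"delta_pos": [-2.5, 3, -20], "twist": [0, 0, 0]}, {"delta_pos": [0, 0, -27], "twist": [0, 0, 0]}, {"delta_pos": [0, 0, 0], "twist": [0, 0, 0]}, {"delta_pos": [0, 0, 0], "twist": [0, 0, 0]}]'

```text
t: 5.0
eef_pos: [0.5539, -0.0793, 0.1892]
eef_rot: [3.141, 0.0, 1.648]
force: [-0.2, -0.7, 0.2]
grip_width: 0.0602
grasp_force: 0.0
```

Emit:
step_arm --plan '[{"delta_pos": [0, 0, 0], "twist": [0, 0, 0]}, {"delta_pos": [0, 0, 0], "twist": [0, 0, 0]}, {"delta_pos": [0, 0, 0], "twist": [0, 0, 0]}, {"delta_pos": [0, 0, 0], "twist": [0, 0, 0]}, {"delta_pos": [0, 0, 0], "twist": [0, 0, 0]}]' --claw 5 --grip_force 30

```text
t: 5.5
eef_pos: [0.5537, -0.079, 0.1879]
eef_rot: [3.141, 0.0, 1.649]
force: [-0.6, -0.6, 0.3]
grip_width: 0.0246
grasp_force: 0.0
```

Run:
```python
from h import *
np.set_printoptions(precision=4,suppress=True)
s=env.sense();print(s["t"],s["eef_pos"],s["eef_rot"],s["force"],s["ft_torque"],s["grip_width"],s["grasp_force"])
```

```text
5.5 [ 0.5537 -0.079   0.1879] [3.1414 0.     1.6488] [-0.6089 -0.6496  0.3289] [-0.0451 -0.0704 -0.0303] 0.024587786677458402 0.0
```

Still closing, so I wait, then press 12 mm.

Emit:
step_arm --plan '[{"delta_pos": [0, 0, 0], "twist": [0, 0, 0]}, {"delta_pos": [0, 0, 0], "twist": [0, 0, 0]}, {"delta_pos": [0, 0, 0], "twist": [0, 0, 0]}, {"delta_pos": [0, 0, 0], "twist": [0, 0, 0]}]'

```text
t: 5.9
eef_pos: [0.5536, -0.079, 0.1878]
eef_rot: [-3.141, -0.0, 1.649]
force: [-3.7, 0.5, 2.1]
grip_width: 0.0137
grasp_force: 29.9
```

Emit:
step_arm --plan '[{"delta_pos": [0, 0, -4], "twist": [0, 0, 0]}, {"delta_pos": [0, 0, -4], "twist": [0, 0, 0]}, {"delta_pos": [0, 0, -3], "twist": [0, 0, 0]}, {"delta_pos": [0, 0, 0], "twist": [0, 0, 0]}]'

```text
t: 6.3
eef_pos: [0.5537, -0.0791, 0.1793]
eef_rot: [3.141, 0.0, 1.649]
force: [-15.3, 2.6, 29.5]
grip_width: 0.0141
grasp_force: 30.0
```

Emit:
step_arm --plan '[{"delta_pos": [0, 0, 0], "twist": [0, 0, 0.1]}, {"delta_pos": [0, 0, 0], "twist": [0, 0, 0.1]}, {"delta_pos": [0, 0, 0], "twist": [0, 0, 0]}]'

```text
t: 6.6
eef_pos: [0.5535, -0.0792, 0.1794]
eef_rot: [-3.141, 0.001, 1.853]
force: [-20.0, 1.5, 31.1]
grip_width: 0.0138
grasp_force: 30.0
```

Emit:
step_arm --plan '[{"delta_pos": [-1.5, 0, 0], "twist": [0, 0, 0.1]}, {"delta_pos": [0, 0, 0], "twist": [0, 0, 0.1]}, {"delta_pos": [0, 0, 0], "twist": [0, 0, 0.1]}, {"delta_pos": [0, 0, 0], "twist": [0, 0, 0]}]'

```text
t: 7.0
eef_pos: [0.5525, -0.0793, 0.1794]
eef_rot: [3.141, 0.002, 2.152]
force: [-13.3, -0.6, 26.4]
grip_width: 0.0135
grasp_force: 30.0
```

Run:
```python
from h import *
np.set_printoptions(precision=4,suppress=True)
s=env.sense();print(s["t"],s["eef_pos"],s["eef_rot"],s["force"],s["ft_torque"],s["grip_width"],s["grasp_force"])
```

```text
7.0 [ 0.5525 -0.0793  0.1794] [3.1406 0.0019 2.1525] [-13.2846  -0.5739  26.4077] [-0.2115  2.4587  0.0237] 0.013543257346327997 30.007769465446472
```

Still pressed and turning freely (0.5 rad), so I continue to about 1.4.

Emit:
step_arm --plan '[{"delta_pos": [-1, 0, 0], "twist": [0, 0, 0.12]}, {"delta_pos": [0, 0, 0], "twist": [0, 0, 0.12]}, {"delta_pos": [0, 0, 0], "twist": [0, 0, 0.12]}, {"delta_pos": [0, 0, 0], "twist": [0, 0, 0.12]}, {"delta_pos": [0, 0, 0], "twist": [0, 0, 0.12]}]'

```text
t: 7.5
eef_pos: [0.5516, -0.08, 0.1794]
eef_rot: [-3.14, 0.003, 2.753]
force: [-12.8, -8.3, 26.5]
grip_width: 0.014
grasp_force: 30.0
```

Emit:
step_arm --plan '[{"delta_pos": [0, 0, 0], "twist": [0, 0, 0.12]}, {"delta_pos": [0, 0, 0], "twist": [0, 0, 0.1]}, {"delta_pos": [0, 0, 0], "twist": [0, 0, 0.05]}, {"delta_pos": [0, 0, 0], "twist": [0, 0, 0]}, {"delta_pos": [0, 0, 0], "twist": [0, 0, 0]}]'

```text
t: 8.0
eef_pos: [0.5515, -0.0805, 0.1794]
eef_rot: [-3.138, 0.002, 3.018]
force: [-12.6, -12.0, 26.0]
grip_width: 0.014
grasp_force: 30.0
```

Run:
```python
from h import *
np.set_printoptions(precision=4,suppress=True)
s=env.sense();print(s["t"],s["eef_pos"],s["eef_rot"],s["force"],s["ft_torque"],s["grip_width"],s["grasp_force"])
```

```text
8.0 [ 0.5515 -0.0805  0.1794] [-3.1381  0.0024  3.0184] [-12.5641 -11.9753  26.0085] [-2.2279  2.3596 -0.057 ] 0.014024639236684532 30.021727681159973
```

Emit:
step_arm --plan '[{"delta_pos": [0, 0, 0], "twist": [0, 0, 0]}, {"delta_pos": [0, 0, 0], "twist": [0, 0, 0]}, {"delta_pos": [0, 0, 0], "twist": [0, 0, 0]}, {"delta_pos": [0, 0, 20], "twist": [0, 0, 0]}, {"delta_pos": [0, 0, 40], "twist": [0, 0, 0]}]' --claw 32

```text
t: 8.5
eef_pos: [0.5504, -0.0788, 0.2346]
eef_rot: [3.141, -0.004, 3.019]
force: [0.2, -0.7, 0.0]
grip_width: 0.0316
grasp_force: 0.0
```

Emit:
step_arm --plan '[{"delta_pos": [0, 0, 40], "twist": [0, 0, -0.14]}, {"delta_pos": [0, 0, 0], "twist": [0, 0, -0.14]}, {"delta_pos": [-7, 15, 0], "twist": [0, 0, -0.14]}, {"delta_pos": [-7, 15, 0], "twist": [0, 0, -0.14]}, {"delta_pos": [0, 0, 0], "twist": [0, 0, 0]}]' --claw 60

```text
t: 9.0
eef_pos: [0.5369, -0.0479, 0.2768]
eef_rot: [3.141, 0.0, 2.456]
force: [0.6, -0.3, 0.1]
grip_width: 0.0599
grasp_force: 0.0
```

Run:
```python
from fit import *
np.set_printoptions(precision=4,suppress=True)
s=env.sense();print(s["t"],s["eef_pos"],s["eef_rot"],s["force"])
p=cam("wrist");save(p,"w3.png",1)
for k in("latch_grip","lid_grip","clamp_grip"):
    print(k,[(np.round(r["xy"]),round(r["score"],2),at(p,r["xy"],Z[k])[:2]) for r in env.tip_of(p,k)[:3]])
```

```text
9.0 [ 0.5369 -0.0479  0.2768] [3.141  0.0004 2.4561] [ 0.5833 -0.3165  0.1264]
latch_grip [(array([260., 256.]), 0.65, array([ 0.553 , -0.0829]))]
lid_grip [(array([328., 155.]), 0.68, array([0.5211, 0.0117]))]
clamp_grip [(array([494., 148.]), 0.62, array([0.579 , 0.0932]))]
```

View pics/w3.png

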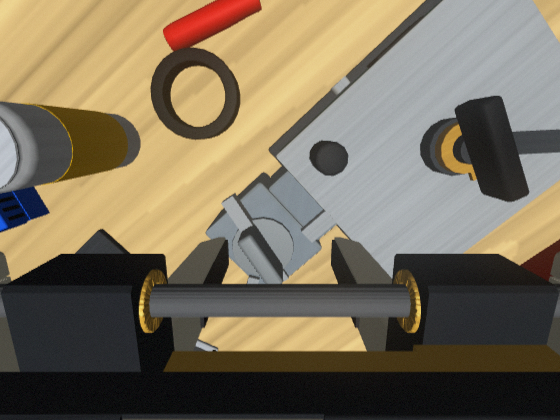

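The latch bar is turned about 1.37 rad at (260,256) and the lid grip is at (328,157). Now to the lid grip.

Emit:
step_arm --plan '[{"delta_pos": [-3, 12, 0], "twist": [0, 0, 0.145]}, {"delta_pos": [-3, 12, 0], "twist": [0, 0, 0.145]}, {"delta_pos": [-3, 12, 0], "twist": [0, 0, 0.145]}, {"delta_pos": [-3, 12, 0], "twist": [0, 0, 0.145]}, {"delta_pos": [-2.5, 11.5, 0], "twist": [0, 0, 0.145]}]'

```text
t: 9.7
eef_pos: [0.5228, 0.0105, 0.2766]
eef_rot: [-3.142, -0.0, -3.092]
force: [-0.1, -0.1, 1.0]
grip_width: 0.0603
grasp_force: 0.0
```

Emit:
step_arm --plan '[{"delta_pos": [0, 0, 0], "twist": [0, 0, 0.145]}, {"delta_pos": [0, 0, 0], "twist": [0, 0, 0.145]}, {"delta_pos": [0, 0, 0], "twist": [0, 0, 0.145]}, {"delta_pos": [0, 0, -10], "twist": [0, 0, 0.145]}, {"delta_pos": [0, 0, -20], "twist": [0, 0, 0.145]}]'

```text
t: 10.2
eef_pos: [0.5234, 0.01, 0.2476]
eef_rot: [-3.14, 0.002, -2.367]
force: [1.5, -0.3, -0.5]
grip_width: 0.0599
grasp_force: 0.0
```

Emit:
step_arm --plan '[{"delta_pos": [0, 0, -25], "twist": [0, 0, 0]}, {"delta_pos": [0, 0, -26], "twist": [0, 0, 0]}, {"delta_pos": [0, 0, 0], "twist": [0, 0, 0]}, {"delta_pos": [0, 0, 0], "twist": [0, 0, 0]}]'

```text
t: 10.6
eef_pos: [0.5229, 0.0102, 0.1962]
eef_rot: [3.141, -0.0, -2.374]
force: [0.1, -0.4, 0.4]
grip_width: 0.0599
grasp_force: 0.0
```

Emit:
step_arm --plan '[{"delta_pos": [0, 0, 0], "twist": [0, 0, 0]}, {"delta_pos": [0, 0, 0], "twist": [0, 0, 0]}, {"delta_pos": [0, 0, 0], "twist": [0, 0, 0]}, {"delta_pos": [0, 0, 0], "twist": [0, 0, 0]}, {"delta_pos": [0, 0, 0], "twist": [0, 0, 0]}]' --claw 15 --grip_force 20

```text
t: 11.1
eef_pos: [0.5224, 0.0108, 0.1959]
eef_rot: [3.14, 0.0, -2.374]
force: [-24.8, 25.0, 9.9]
grip_width: 0.0249
grasp_force: 17.4
```

Emit:
step_arm --plan '[{"delta_pos": [0, 0, 0], "twist": [0, 0, 0]}, {"delta_pos": [0, 0, 0], "twist": [0, 0, 0]}]'

```text
t: 11.3
eef_pos: [0.522, 0.0113, 0.1959]
eef_rot: [3.139, -0.0, -2.374]
force: [-10.2, 8.8, 5.8]
grip_width: 0.0238
grasp_force: 20.0
```

Run:
```python
from fit import *
np.set_printoptions(precision=4,suppress=True)
s=env.sense();print(s["t"],s["eef_pos"],s["eef_rot"],s["force"],s["joint_positions"],s["grip_width"],s["grasp_force"])
H=np.array([.6688,.2184]);v=s["eef_pos"][:2]-H;print(np.linalg.norm(v))
pts=[]
for i in range(17):
    a=-i*.1;pts.append(H+np.array([[np.cos(a),-np.sin(a)],[np.sin(a),np.cos(a)]])@v)
print(np.round(np.diff(pts,axis=0)*1000,1).tolist(),pts[-1])
```

```text
11.3 [0.522  0.0113 0.1959] [ 3.1388 -0.0002 -2.3739] [-10.1958   8.7564   5.7619] [-0.028  -0.1711  1.8973  0.0018  1.4175 -2.3667] 0.023772496347119153 19.998259395360947
0.25385015601472904
[[-19.9, 15.7], [-18.3, 17.6], [-16.4, 19.3], [-14.4, 20.9], [-12.3, 22.2], [-10.0, 23.3], [-7.6, 24.2], [-5.1, 24.8], [-2.6, 25.2], [-0.1, 25.4], [2.4, 25.3], [4.9, 24.9], [7.4, 24.3], [9.8, 23.4], [12.1, 22.3], [14.2, 21.0]] [0.4661 0.3712]
```

Emit:
step_arm --plan '[{"delta_pos": [-10, 8, 0], "twist": [0, 0, -0.05]}, {"delta_pos": [-10, 8, 0], "twist": [0, 0, -0.05]}, {"delta_pos": [-9, 9, 0], "twist": [0, 0, -0.05]}, {"delta_pos": [-9, 9, 0], "twist": [0, 0, -0.05]}]'

```text
t: 11.7
eef_pos: [0.4844, 0.0447, 0.196]
eef_rot: [-3.141, 0.0, -2.576]
force: [3.7, 0.4, 0.1]
grip_width: 0.0236
grasp_force: 20.0
```

Emit:
step_arm --plan '[{"delta_pos": [-16.4, 19.3, 0], "twist": [0, 0, -0.1]}, {"delta_pos": [-14.4, 20.9, 0], "twist": [0, 0, -0.1]}, {"delta_pos": [-12.3, 22.2, 0], "twist": [0, 0, -0.1]}, {"delta_pos": [-10, 23.3, 0], "twist": [0, 0, -0.1]}]'

```text
t: 12.1
eef_pos: [0.4317, 0.131, 0.1961]
eef_rot: [3.141, 0.003, -2.979]
force: [23.4, 4.8, -10.4]
grip_width: 0.0239
grasp_force: 20.0
```

Emit:
step_arm --plan '[{"delta_pos": [-6, 24.2, 0], "twist": [0, 0, -0.1]}, {"delta_pos": [-3.5, 24.8, 0], "twist": [0, 0, -0.1]}, {"delta_pos": [-2.2, 25.2, 0], "twist": [0, 0, -0.1]}, {"delta_pos": [0, 25.4, 0], "twist": [0, 0, -0.1]}]'

```text
t: 12.5
eef_pos: [0.4192, 0.2306, 0.1959]
eef_rot: [-3.141, -0.001, 2.905]
force: [7.3, -3.4, -0.8]
grip_width: 0.0235
grasp_force: 20.0
```

Emit:
step_arm --plan '[{"delta_pos": [2.4, 25.3, 0], "twist": [0, 0, -0.1]}, {"delta_pos": [4.9, 24.9, 0], "twist": [0, 0, -0.1]}, {"delta_pos": [7.4, 24.3, 0], "twist": [0, 0, -0.1]}, {"delta_pos": [9.8, 23.4, 0], "twist": [0, 0, -0.1]}]'

```text
t: 12.9
eef_pos: [0.445, 0.3283, 0.1959]
eef_rot: [-3.142, 0.002, 2.505]
force: [15.7, -11.8, 1.0]
grip_width: 0.0236
grasp_force: 20.0
```

Emit:
step_arm --plan '[{"delta_pos": [12.1, 22.3, 0], "twist": [0, 0, -0.1]}, {"delta_pos": [7, 10, 0], "twist": [0, 0, -0.05]}, {"delta_pos": [0, 0, 0], "twist": [0, 0, 0]}, {"delta_pos": [0, 0, 0], "twist": [0, 0, 0]}]'

```text
t: 13.3
eef_pos: [0.4642, 0.3602, 0.1959]
eef_rot: [3.141, 0.001, 2.359]
force: [5.5, -1.0, -0.2]
grip_width: 0.0231
grasp_force: 20.0
```

Run:
```python
from h import *
np.set_printoptions(precision=4,suppress=True)
s=env.sense();print(s["t"],s["eef_pos"],s["eef_rot"],s["force"],s["joint_positions"],s["grip_width"],s["grasp_force"])
v=s["eef_pos"][:2]-[.6688,.2184];print(np.linalg.norm(v),np.arctan2(-.2071,-.1468)-np.arctan2(v[1],v[0])+2*np.pi)
```

```text
13.3 [0.4642 0.3602 0.1959] [3.1408 0.0012 2.3588] [ 5.5265 -0.9896 -0.1715] [ 0.6169 -0.0249  1.7621 -0.001   1.4034 -0.1709] 0.023145632842923463 20.00078648328781
0.24892081327753415 1.560294624301287
```

Lid at 1.56 rad. I release and go to cassette3.

Emit:
step_arm --plan '[{"delta_pos": [0, 0, 0], "twist": [0, 0, 0]}, {"delta_pos": [0, 0, 0], "twist": [0, 0, 0]}, {"delta_pos": [0, 0, 0], "twist": [0, 0, 0]}, {"delta_pos": [0, 0, 25], "twist": [0, 0, 0]}, {"delta_pos": [0, 0, 45], "twist": [0, 0, 0]}]' --claw 60

```text
t: 13.8
eef_pos: [0.4626, 0.3595, 0.2635]
eef_rot: [-3.136, -0.001, 2.359]
force: [-0.3, -1.2, 0.6]
grip_width: 0.0577
grasp_force: 0.0
```

Emit:
step_arm --plan '[{"delta_pos": [0, -40, 25], "twist": [0, 0, -0.06]}, {"delta_pos": [0, -50, 15], "twist": [0, 0, -0.06]}, {"delta_pos": [0, -50, 0], "twist": [0, 0, -0.06]}, {"delta_pos": [0, -50, 0], "twist": [0, 0, -0.06]}, {"delta_pos": [0, -50, 0], "twist": [0, 0, -0.06]}]'

```text
t: 14.3
eef_pos: [0.4628, 0.1204, 0.3053]
eef_rot: [3.141, 0.0, 2.057]
force: [1.2, -0.1, -0.0]
grip_width: 0.0603
grasp_force: 0.0
```

Emit:
step_arm --plan '[{"delta_pos": [0, -50, 0], "twist": [0, 0, -0.06]}, {"delta_pos": [0, -50, 0], "twist": [0, 0, -0.06]}, {"delta_pos": [0, -50, 0], "twist": [0, 0, -0.06]}, {"delta_pos": [0, -50, 0], "twist": [0, 0, -0.06]}, {"delta_pos": [0, -50, 0], "twist": [0, 0, -0.06]}]'

```text
t: 14.8
eef_pos: [0.4628, -0.1298, 0.3055]
eef_rot: [3.141, 0.0, 1.756]
force: [1.1, 0.1, 0.4]
grip_width: 0.0597
grasp_force: 0.0
```

Emit:
step_arm --plan '[{"delta_pos": [5, -50, 0], "twist": [0, 0, -0.06]}, {"delta_pos": [5, -50, -20], "twist": [0, 0, -0.06]}, {"delta_pos": [5, -40, -20], "twist": [0, 0, -0.015]}, {"delta_pos": [5, 0, -20], "twist": [0, 0, 0]}, {"delta_pos": [0, 0, 0], "twist": [0, 0, 0]}]'

```text
t: 15.3
eef_pos: [0.4824, -0.2643, 0.2436]
eef_rot: [-3.138, -0.003, 1.622]
force: [-0.8, 0.7, -0.1]
grip_width: 0.0601
grasp_force: 0.0
```

Run:
```python
from fit import *
np.set_printoptions(precision=4,suppress=True)
s=env.sense();print(s["t"],s["eef_pos"],s["eef_rot"],s["force"],s["joint_positions"])
t=cam("top");p=cam("wrist");save(p,"w4.png",1)
for k in("cassette1_mid","cassette2_mid","cassette3_mid","bowl"):
  for c in(p,t):
    print(k,[(np.round(r["xy"]),round(r["score"],2),at(c,r["xy"],Z[k])[:2]) for r in env.tip_of(c,k)[:3]])
```

```text
15.3 [ 0.4824 -0.2643  0.2436] [-3.1378 -0.0028  1.6222] [-0.7876  0.7213 -0.1208] [-0.5477 -0.1335  1.7853  0.0002  1.4945 -0.5991]
cassette1_mid []
cassette1_mid [(array([401., 233.]), 0.66, array([ 0.4952, -0.4355]))]
cassette2_mid [(array([157., 230.]), 0.69, array([ 0.3788, -0.2838])), (array([285., 323.]), 0.55, array([ 0.4929, -0.3673]))]
cassette2_mid [(array([399., 234.]), 0.41, array([ 0.4939, -0.4293])), (array([347., 284.]), 0.37, array([ 0.3614, -0.2866]))]
cassette3_mid [(array([282., 263.]), 0.67, array([ 0.4868, -0.3083]))]
cassette3_mid []
bowl [(array([414., 220.]), 0.58, array([ 0.6332, -0.2838]))]
bowl [(array([340., 187.]), 0.49, array([ 0.6389, -0.2827]))]
```

View pics/w4.png

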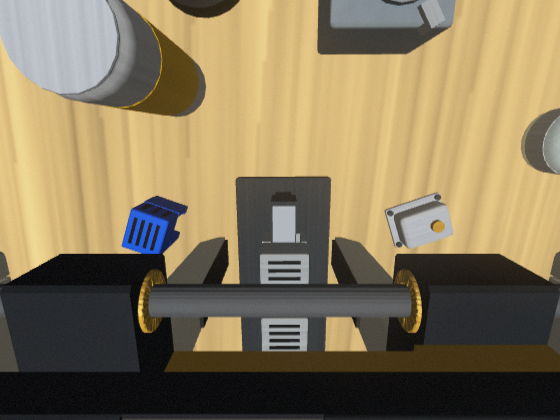

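The picture shows cassette3 at (284,263) between the fingers, the blue look-alike at (150,225) and the bowl at (420,222).

Emit:
step_arm --plan '[{"delta_pos": [4, -44.5, 0], "twist": [0, 0, 0]}, {"delta_pos": [0, 0, -30], "twist": [0, 0, 0]}, {"delta_pos": [0, 0, -34], "twist": [0, 0, 0]}, {"delta_pos": [0, 0, -33], "twist": [0, 0, 0]}, {"delta_pos": [0, 0, 0], "twist": [0, 0, 0]}]'

```text
t: 16.3
eef_pos: [0.4857, -0.3074, 0.1455]
eef_rot: [-3.137, -0.004, 1.624]
force: [-0.5, 0.0, 0.3]
grip_width: 0.0601
grasp_force: 0.0
```

Emit:
step_arm --plan '[{"delta_pos": [0, 0, 0], "twist": [0, 0, 0]}, {"delta_pos": [0, 0, 0], "twist": [0, 0, 0]}, {"delta_pos": [0, 0, 0], "twist": [0, 0, 0]}, {"delta_pos": [0, 0, 0], "twist": [0, 0, 0]}, {"delta_pos": [0, 0, 0], "twist": [0, 0, 0]}]' --claw 30 --grip_force 40

```text
t: 16.8
eef_pos: [0.4877, -0.3087, 0.1517]
eef_rot: [3.139, 0.002, 1.624]
force: [0.6, 0.9, 7.9]
grip_width: 0.0399
grasp_force: 40.0
```

Emit:
step_arm --plan '[{"delta_pos": [0, 0, 4], "twist": [0, 0, 0]}, {"delta_pos": [0, 0, 4], "twist": [0, 0, 0]}, {"delta_pos": [0, 0, 6], "twist": [0, 0, 0]}, {"delta_pos": [0, 0, 20], "twist": [0, 0, 0]}, {"delta_pos": [0, 0, 20], "twist": [0, 0, 0]}]'

```text
t: 17.3
eef_pos: [0.4869, -0.3082, 0.2044]
eef_rot: [-3.141, -0.0, 1.624]
force: [0.5, -0.3, -1.9]
grip_width: 0.04
grasp_force: 39.9
```

Emit:
step_arm --plan '[{"delta_pos": [0, 0, 40], "twist": [0, 0, 0]}, {"delta_pos": [0, 25, 20], "twist": [0, 0, 0]}, {"delta_pos": [12, 43, 0], "twist": [0, 0, 0.005]}, {"delta_pos": [12, 43, 0], "twist": [0, 0, 0.005]}, {"delta_pos": [12, 43, 0], "twist": [0, 0, 0.005]}]'

```text
t: 17.8
eef_pos: [0.523, -0.1529, 0.2645]
eef_rot: [3.141, 0.0, 1.638]
force: [0.8, 0.2, -1.8]
grip_width: 0.0399
grasp_force: 39.9
```

Emit:
step_arm --plan '[{"delta_pos": [12, 43, 0], "twist": [0, 0, 0.005]}, {"delta_pos": [12, 43, 0], "twist": [0, 0, 0.005]}, {"delta_pos": [12, 43, 0], "twist": [0, 0, 0]}, {"delta_pos": [12, 42.5, 0], "twist": [0, 0, 0]}, {"delta_pos": [0, 0, 0], "twist": [0, 0, 0]}]'

```text
t: 18.3
eef_pos: [0.5716, 0.0212, 0.264]
eef_rot: [3.141, -0.001, 1.653]
force: [-0.6, -0.9, -1.3]
grip_width: 0.04
grasp_force: 39.9
```

Emit:
step_arm --plan '[{"delta_pos": [0, 0, 0], "twist": [0, 0, 0]}, {"delta_pos": [0, 0, -20], "twist": [0, 0, 0]}, {"delta_pos": [0, 0, -25], "twist": [0, 0, 0]}, {"delta_pos": [0, 0, 0], "twist": [0, 0, 0]}]'

```text
t: 18.7
eef_pos: [0.5698, 0.0159, 0.2158]
eef_rot: [-3.137, -0.0, 1.647]
force: [-1.2, -0.5, -2.7]
grip_width: 0.04
grasp_force: 39.9
```

Run:
```python
from fit import *
np.set_printoptions(precision=4,suppress=True)
s=env.sense();print(s["t"],s["eef_pos"],s["eef_rot"],s["force"],s["grip_width"],s["grasp_force"])
p=cam("wrist");save(p,"w5.png",1)
q=[.5803,.0931,.078]
print(pix(p,[W2w(q,v) for v in((-85,-105,95),(85,-105,95),(-85,105,95),(85,105,95))]))
```

```text
18.7 [0.5698 0.0159 0.2158] [-3.1372 -0.0002  1.6474] [-1.2375 -0.4868 -2.6892] 0.039960193232041315 39.93891276419163
[[185.2361 268.2902]
 [421.166  268.309 ]
 [155.9528 -80.9617]
 [463.4031 -82.7527]]
```

View pics/w5.png

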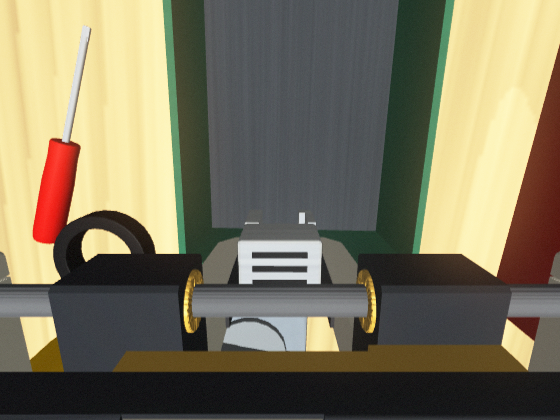

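The tank mouth matches the prediction and the cassette hangs upright above it at (280,250). Lowering.

Emit:
step_arm --plan '[{"delta_pos": [1, 1, -30], "twist": [0, 0, 0]}, {"delta_pos": [0, 0, -30], "twist": [0, 0, 0]}, {"delta_pos": [0, 0, -25], "twist": [0, 0, 0]}, {"delta_pos": [0, 0, -10], "twist": [0, 0, 0]}, {"delta_pos": [0, 0, 0], "twist": [0, 0, 0]}]'

```text
t: 19.25
eef_pos: [0.572, 0.0177, 0.1238]
eef_rot: [-3.141, -0.0, 1.648]
force: [0.2, 0.5, -1.9]
grip_width: 0.0401
grasp_force: 39.9
```

Emit:
step_arm --plan '[{"delta_pos": [0, 0, 0], "twist": [0, 0, 0]}, {"delta_pos": [0, 0, 0], "twist": [0, 0, 0]}, {"delta_pos": [0, 0, 0], "twist": [0, 0, 0]}, {"delta_pos": [0, 0, 0], "twist": [0, 0, 0]}, {"delta_pos": [0, 0, 20], "twist": [0, 0, 0]}]' --claw 54

```text
t: 19.75
eef_pos: [0.5712, 0.0181, 0.1419]
eef_rot: [-3.138, -0.0, 1.649]
force: [-1.2, -0.6, 1.1]
grip_width: 0.054
grasp_force: 0.0
```

Emit:
step_arm --plan '[{"delta_pos": [0, 0, 40], "twist": [0, 0, 0]}, {"delta_pos": [0, 0, 50], "twist": [0, 0, 0]}, {"delta_pos": [0, 0, 45], "twist": [0, 0, 0]}, {"delta_pos": [0, -40, 0], "twist": [0, 0, 0]}, {"delta_pos": [-12, -49, 0], "twist": [0, 0, -0.005]}]'

```text
t: 20.25
eef_pos: [0.5608, -0.0704, 0.2806]
eef_rot: [3.138, 0.001, 1.647]
force: [0.9, -0.5, -0.8]
grip_width: 0.0539
grasp_force: 0.0
```

Emit:
step_arm --plan '[{"delta_pos": [-12, -49, 0], "twist": [0, 0, -0.005]}, {"delta_pos": [-12, -49, 0], "twist": [0, 0, -0.005]}, {"delta_pos": [-12, -49, 0], "twist": [0, 0, -0.005]}, {"delta_pos": [-12, -49, 0], "twist": [0, 0, -0.005]}, {"delta_pos": [-12, -49, 0], "twist": [0, 0, 0]}]' --claw 60

```text
t: 20.75
eef_pos: [0.4998, -0.3151, 0.2792]
eef_rot: [3.141, 0.0, 1.624]
force: [0.9, -1.2, 0.1]
grip_width: 0.0597
grasp_force: 0.0
```

Emit:
step_arm --plan '[{"delta_pos": [-10, -30, 0], "twist": [0, 0, 0]}, {"delta_pos": [0, 0, -15], "twist": [0, 0, 0]}, {"delta_pos": [0, 0, 0], "twist": [0, 0, 0]}, {"delta_pos": [0, 0, 0], "twist": [0, 0, 0]}]'

```text
t: 21.15
eef_pos: [0.4909, -0.3424, 0.2635]
eef_rot: [-3.141, -0.001, 1.624]
force: [0.5, 0.4, 0.5]
grip_width: 0.0601
grasp_force: 0.0
```

Run:
```python
from fit import *
np.set_printoptions(precision=4,suppress=True)
s=env.sense();print(s["t"],s["eef_pos"],s["eef_rot"],s["force"])
t=cam("top");p=cam("wrist");save(t,"t6.png",1.4)
for k in("cassette1_mid","cassette2_mid","bowl"):
  for c in(p,t):
    print(k,[(np.round(r["xy"]),round(r["score"],2),at(c,r["xy"],Z[k])[:2]) for r in env.tip_of(c,k)[:3]])
```

```text
21.15 [ 0.4909 -0.3424  0.2635] [-3.1412 -0.0006  1.6244] [0.546  0.4457 0.4787]
cassette1_mid [(array([278., 294.]), 0.71, array([ 0.4943, -0.4276]))]
cassette1_mid []
cassette2_mid [(array([149., 146.]), 0.56, array([ 0.3768, -0.2931]))]
cassette2_mid []
bowl [(array([380., 138.]), 0.83, array([ 0.5985, -0.276 ]))]
bowl [(array([338., 199.]), 0.77, array([ 0.6046, -0.2775]))]
```

View pics/t6.png

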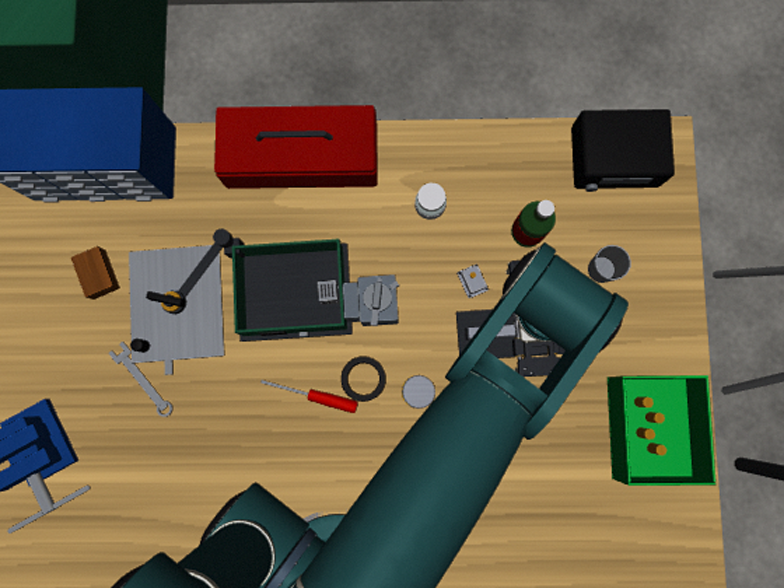

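Cassette3 is in the tank at (328,291); the bowl has been knocked and is now near (.60,-.277). Now cassette2.

Emit:
step_arm --plan '[{"delta_pos": [-1, -26, 0], "twist": [0, 0, 0]}, {"delta_pos": [0, 0, -40], "twist": [0, 0, 0]}, {"delta_pos": [0, 0, -40], "twist": [0, 0, 0]}, {"delta_pos": [0, 0, -36], "twist": [0, 0, 0]}, {"delta_pos": [0, 0, 0], "twist": [0, 0, 0]}]'

```text
t: 22.05
eef_pos: [0.4883, -0.368, 0.1427]
eef_rot: [-3.136, -0.005, 1.624]
force: [-0.4, 0.8, 0.3]
grip_width: 0.0597
grasp_force: 0.0
```

Emit:
step_arm --plan '[{"delta_pos": [0, 0, 0], "twist": [0, 0, 0]}, {"delta_pos": [0, 0, 0], "twist": [0, 0, 0]}, {"delta_pos": [0, 0, 0], "twist": [0, 0, 0]}, {"delta_pos": [0, 0, 0], "twist": [0, 0, 0]}, {"delta_pos": [0, 0, 0], "twist": [0, 0, 0]}]' --claw 30 --grip_force 40

```text
t: 22.55
eef_pos: [0.4905, -0.3697, 0.15]
eef_rot: [3.139, 0.002, 1.624]
force: [1.7, 1.0, 7.5]
grip_width: 0.0394
grasp_force: 40.0
```

Emit:
step_arm --plan '[{"delta_pos": [0, 0, 4], "twist": [0, 0, 0]}, {"delta_pos": [0, 0, 4], "twist": [0, 0, 0]}, {"delta_pos": [0, 0, 6], "twist": [0, 0, 0]}, {"delta_pos": [0, 0, 20], "twist": [0, 0, 0]}, {"delta_pos": [0, 0, 20], "twist": [0, 0, 0]}]'

```text
t: 23.05
eef_pos: [0.4897, -0.369, 0.2025]
eef_rot: [-3.141, -0.0, 1.624]
force: [0.4, -1.0, -0.6]
grip_width: 0.0399
grasp_force: 39.9
```

Emit:
step_arm --plan '[{"delta_pos": [0, 0, 40], "twist": [0, 0, 0]}, {"delta_pos": [0, 26, 22], "twist": [0, 0, 0]}, {"delta_pos": [9, 45, 0], "twist": [0, 0, 0.005]}, {"delta_pos": [9, 45, 0], "twist": [0, 0, 0.005]}, {"delta_pos": [9, 45, 0], "twist": [0, 0, 0.005]}]'

```text
t: 23.55
eef_pos: [0.5165, -0.2068, 0.2645]
eef_rot: [3.141, 0.001, 1.638]
force: [1.0, 0.5, -2.8]
grip_width: 0.0398
grasp_force: 39.9
```

Emit:
step_arm --plan '[{"delta_pos": [9, 45, 0], "twist": [0, 0, 0.005]}, {"delta_pos": [9, 45, 0], "twist": [0, 0, 0.005]}, {"delta_pos": [9, 45, 0], "twist": [0, 0, 0]}, {"delta_pos": [9, 45, 0], "twist": [0, 0, 0]}, {"delta_pos": [9, 45, 0], "twist": [0, 0, 0]}]'

```text
t: 24.05
eef_pos: [0.5616, 0.0186, 0.2646]
eef_rot: [3.141, 0.0, 1.649]
force: [0.9, -1.3, -1.3]
grip_width: 0.0399
grasp_force: 39.9
```

Emit:
step_arm --plan '[{"delta_pos": [6, 45, 0], "twist": [0, 0, 0]}, {"delta_pos": [0, 0, 0], "twist": [0, 0, 0]}, {"delta_pos": [0, 0, -35], "twist": [0, 0, 0]}, {"delta_pos": [0, 0, 0], "twist": [0, 0, 0]}]'

```text
t: 24.45
eef_pos: [0.5664, 0.0617, 0.2253]
eef_rot: [-3.137, 0.0, 1.649]
force: [-0.8, 0.1, -3.5]
grip_width: 0.04
grasp_force: 39.9
```

Emit:
step_arm --plan '[{"delta_pos": [1, 2, -35], "twist": [0, 0, 0]}, {"delta_pos": [0, 0, -35], "twist": [0, 0, 0]}, {"delta_pos": [0, 0, -25], "twist": [0, 0, 0]}, {"delta_pos": [0, 0, -9], "twist": [0, 0, 0]}, {"delta_pos": [0, 0, 0], "twist": [0, 0, 0]}]'

```text
t: 24.95
eef_pos: [0.5687, 0.0633, 0.1248]
eef_rot: [-3.14, 0.0, 1.648]
force: [-0.1, 0.3, -1.7]
grip_width: 0.0397
grasp_force: 39.9
```

Emit:
step_arm --plan '[{"delta_pos": [0, 0, 0], "twist": [0, 0, 0]}, {"delta_pos": [0, 0, 0], "twist": [0, 0, 0]}, {"delta_pos": [0, 0, 0], "twist": [0, 0, 0]}, {"delta_pos": [0, 0, 0], "twist": [0, 0, 0]}, {"delta_pos": [0, 0, 20], "twist": [0, 0, 0]}]' --claw 54

```text
t: 25.45
eef_pos: [0.5678, 0.0637, 0.1429]
eef_rot: [-3.138, -0.0, 1.649]
force: [-0.2, -0.4, -0.0]
grip_width: 0.0544
grasp_force: 0.0
```

Emit:
step_arm --plan '[{"delta_pos": [0, 0, 40], "twist": [0, 0, 0]}, {"delta_pos": [0, 0, 50], "twist": [0, 0, 0]}, {"delta_pos": [0, 0, 45], "twist": [0, 0, 0]}, {"delta_pos": [0, -40, 0], "twist": [0, 0, 0]}, {"delta_pos": [-8, -49, 0], "twist": [0, 0, -0.005]}]'

```text
t: 25.95
eef_pos: [0.5612, -0.0252, 0.2816]
eef_rot: [3.139, 0.0, 1.647]
force: [0.8, -0.8, -0.3]
grip_width: 0.0544
grasp_force: 0.0
```

Emit:
step_arm --plan '[{"delta_pos": [-8, -49, 0], "twist": [0, 0, -0.005]}, {"delta_pos": [-8, -49, 0], "twist": [0, 0, -0.005]}, {"delta_pos": [-8, -49, 0], "twist": [0, 0, -0.005]}, {"delta_pos": [-8, -49, 0], "twist": [0, 0, -0.005]}, {"delta_pos": [-8, -49, 0], "twist": [0, 0, 0]}]' --claw 60

```text
t: 26.45
eef_pos: [0.5199, -0.2722, 0.2802]
eef_rot: [3.141, 0.0, 1.624]
force: [0.4, -0.0, -0.1]
grip_width: 0.0598
grasp_force: 0.0
```

Emit:
step_arm --plan '[{"delta_pos": [-8, -49, 0], "twist": [0, 0, 0]}, {"delta_pos": [-8, -45, 0], "twist": [0, 0, 0]}, {"delta_pos": [-6, -12, 0], "twist": [0, 0, 0]}, {"delta_pos": [0, 0, -15], "twist": [0, 0, 0]}, {"delta_pos": [0, 0, 0], "twist": [0, 0, 0]}]'

```text
t: 26.95
eef_pos: [0.4984, -0.3753, 0.2621]
eef_rot: [-3.14, -0.002, 1.624]
force: [0.1, 0.9, -0.3]
grip_width: 0.0599
grasp_force: 0.0
```

Run:
```python
from fit import *
np.set_printoptions(precision=4,suppress=True)
s=env.sense();print(s["t"],s["eef_pos"],s["eef_rot"],s["force"])
t=cam("top");p=cam("wrist")
for k in("cassette1_mid","bowl"):
  for c in(p,t):
    print(k,[(np.round(r["xy"]),round(r["score"],2),at(c,r["xy"],Z[k])[:2]) for r in env.tip_of(c,k)[:3]])
```

```text
26.95 [ 0.4984 -0.3753  0.2621] [-3.1396 -0.0022  1.6237] [ 0.0798  0.9417 -0.3362]
cassette1_mid [(array([271., 265.]), 0.8, array([ 0.4937, -0.4295]))]
cassette1_mid [(array([297., 281.]), 0.18, array([ 0.3699, -0.153 ]))]
bowl [(array([376., 107.]), 0.72, array([ 0.5977, -0.2765]))]
bowl [(array([340., 197.]), 0.67, array([ 0.6084, -0.2831]))]
```

Emit:
step_arm --plan '[{"delta_pos": [-3, -27, 0], "twist": [0, 0, 0]}, {"delta_pos": [-2, -27, 0], "twist": [0, 0, 0]}, {"delta_pos": [0, 0, 0], "twist": [0, 0, 0]}, {"delta_pos": [0, 0, -30], "twist": [0, 0, 0]}, {"delta_pos": [0, 0, -40], "twist": [0, 0, 0]}]'

```text
t: 27.75
eef_pos: [0.4945, -0.4302, 0.1962]
eef_rot: [3.139, 0.003, 1.624]
force: [0.6, 0.1, -0.5]
grip_width: 0.0601
grasp_force: 0.0
```

Emit:
step_arm --plan '[{"delta_pos": [0, 0, -30], "twist": [0, 0, 0]}, {"delta_pos": [0, 0, -15], "twist": [0, 0, 0]}, {"delta_pos": [0, 0, 0], "twist": [0, 0, 0]}]'

```text
t: 28.05
eef_pos: [0.4935, -0.4294, 0.148]
eef_rot: [-3.14, -0.002, 1.624]
force: [0.3, 0.2, 0.7]
grip_width: 0.0598
grasp_force: 0.0
```

Emit:
step_arm --plan '[{"delta_pos": [0, 0, 0], "twist": [0, 0, 0]}, {"delta_pos": [0, 0, 0], "twist": [0, 0, 0]}, {"delta_pos": [0, 0, 0], "twist": [0, 0, 0]}, {"delta_pos": [0, 0, 0], "twist": [0, 0, 0]}, {"delta_pos": [0, 0, 0], "twist": [0, 0, 0]}]' --claw 30 --grip_force 40

```text
t: 28.55
eef_pos: [0.4942, -0.4306, 0.1513]
eef_rot: [3.14, 0.002, 1.624]
force: [0.6, 0.9, 7.5]
grip_width: 0.0399
grasp_force: 40.0
```

Emit:
step_arm --plan '[{"delta_pos": [0, 0, 4], "twist": [0, 0, 0]}, {"delta_pos": [0, 0, 4], "twist": [0, 0, 0]}, {"delta_pos": [0, 0, 6], "twist": [0, 0, 0]}, {"delta_pos": [0, 0, 20], "twist": [0, 0, 0]}, {"delta_pos": [0, 0, 20], "twist": [0, 0, 0]}]'

```text
t: 29.05
eef_pos: [0.4936, -0.43, 0.2039]
eef_rot: [-3.141, -0.001, 1.624]
force: [0.1, 0.4, -1.2]
grip_width: 0.04
grasp_force: 39.9
```

Emit:
step_arm --plan '[{"delta_pos": [0, 0, 40], "twist": [0, 0, 0]}, {"delta_pos": [0, 26, 22], "twist": [0, 0, 0]}, {"delta_pos": [6.4, 46.5, 0], "twist": [0, 0, 0.005]}, {"delta_pos": [6.4, 46.5, 0], "twist": [0, 0, 0.005]}, {"delta_pos": [6.4, 46.5, 0], "twist": [0, 0, 0.005]}]'

```text
t: 29.55
eef_pos: [0.5126, -0.2632, 0.266]
eef_rot: [3.141, 0.0, 1.638]
force: [-0.2, 0.1, -2.0]
grip_width: 0.0397
grasp_force: 39.9
```

Emit:
step_arm --plan '[{"delta_pos": [6.4, 46.5, 0], "twist": [0, 0, 0.005]}, {"delta_pos": [6.4, 46.5, 0], "twist": [0, 0, 0.005]}, {"delta_pos": [6.4, 46.5, 0], "twist": [0, 0, 0]}, {"delta_pos": [6.4, 46.5, 0], "twist": [0, 0, 0]}, {"delta_pos": [6.4, 46.5, 0], "twist": [0, 0, 0]}]'

```text
t: 30.05
eef_pos: [0.5446, -0.0304, 0.2661]
eef_rot: [3.141, 0.0, 1.649]
force: [0.3, -0.8, -2.1]
grip_width: 0.0396
grasp_force: 39.9
```

Emit:
step_arm --plan '[{"delta_pos": [6.4, 46.5, 0], "twist": [0, 0, 0]}, {"delta_pos": [6.4, 46.5, 0], "twist": [0, 0, 0]}, {"delta_pos": [6.4, 46.5, 0], "twist": [0, 0, 0]}, {"delta_pos": [0, 0, 0], "twist": [0, 0, 0]}, {"delta_pos": [0, 0, 0], "twist": [0, 0, 0]}]'

```text
t: 30.55
eef_pos: [0.5639, 0.1081, 0.2656]
eef_rot: [-3.141, 0.0, 1.651]
force: [-0.2, 0.1, -1.6]
grip_width: 0.0398
grasp_force: 39.9
```

Emit:
step_arm --plan '[{"delta_pos": [0, 0, -40], "twist": [0, 0, 0]}, {"delta_pos": [0, 0, -40], "twist": [0, 0, 0]}, {"delta_pos": [0, 0, -40], "twist": [0, 0, 0]}, {"delta_pos": [0, 0, -21], "twist": [0, 0, 0]}, {"delta_pos": [0, 0, 0], "twist": [0, 0, 0]}]'

```text
t: 31.05
eef_pos: [0.5628, 0.1057, 0.1216]
eef_rot: [-3.136, 0.001, 1.647]
force: [-0.2, 0.3, -1.1]
grip_width: 0.0401
grasp_force: 39.9
```

Emit:
step_arm --plan '[{"delta_pos": [0, 0, 0], "twist": [0, 0, 0]}, {"delta_pos": [0, 0, 0], "twist": [0, 0, 0]}, {"delta_pos": [0, 0, 0], "twist": [0, 0, 0]}, {"delta_pos": [0, 0, 0], "twist": [0, 0, 0]}, {"delta_pos": [0, 0, 20], "twist": [0, 0, 0]}]' --claw 54

```text
t: 31.55
eef_pos: [0.5633, 0.1071, 0.1432]
eef_rot: [-3.139, 0.0, 1.649]
force: [0.5, -0.1, -0.4]
grip_width: 0.0541
grasp_force: 0.0
```

Emit:
step_arm --plan '[{"delta_pos": [0, 0, 40], "twist": [0, 0, 0]}, {"delta_pos": [0, 0, 50], "twist": [0, 0, 0]}, {"delta_pos": [0, 0, 20], "twist": [0, 0, 0]}, {"delta_pos": [4, -45, 0], "twist": [0, 0, 0]}, {"delta_pos": [4, -49, 0], "twist": [0, 0, 0]}]'

```text
t: 32.05
eef_pos: [0.5722, 0.0131, 0.2563]
eef_rot: [3.139, 0.0, 1.652]
force: [0.4, 0.3, -0.3]
grip_width: 0.0538
grasp_force: 0.0
```

Emit:
step_arm --plan '[{"delta_pos": [4, -49, 0], "twist": [0, 0, 0]}, {"delta_pos": [4, -49, 0], "twist": [0, 0, 0]}, {"delta_pos": [4, -49, 0], "twist": [0, 0, 0]}, {"delta_pos": [4, -49, 0], "twist": [0, 0, 0]}, {"delta_pos": [4, -49, 0], "twist": [0, 0, 0]}]' --claw 75

```text
t: 32.55
eef_pos: [0.5919, -0.2338, 0.2554]
eef_rot: [3.141, 0.0, 1.649]
force: [1.7, 0.5, -0.3]
grip_width: 0.0748
grasp_force: 0.0
```

Emit:
step_arm --plan '[{"delta_pos": [4, -49, 0], "twist": [0, 0, 0]}, {"delta_pos": [4, -40, 0], "twist": [0, 0, 0]}, {"delta_pos": [0, 0, 0], "twist": [0, 0, 0]}, {"delta_pos": [0, 0, 0], "twist": [0, 0, 0]}]'

```text
t: 32.95
eef_pos: [0.6, -0.3214, 0.2546]
eef_rot: [-3.142, -0.0, 1.647]
force: [-0.3, 0.7, -0.8]
grip_width: 0.0751
grasp_force: 0.0
```

Run:
```python
from fit import *
np.set_printoptions(precision=4,suppress=True)
s=env.sense();print(s["t"],s["eef_pos"],s["eef_rot"],s["force"])
p=cam("wrist");save(p,"w7.png",1)
print([(np.round(r["xy"]),round(r["score"],2),at(p,r["xy"],0)[:2]) for r in env.tip_of(p,"bowl")[:3]])
for r in env.regions_of(p,"bowl")[:1]:
    m=r["pixels"].astype(np.uint8);c=cv2.findContours(m,0,2)[0];c=max(c,key=cv2.contourArea)
    for z in (.003,.032):
        w=np.array([at(p,x,z)[:2] for x in c[:,0].astype(float)],np.float32)*1000
        print(r["box"],z,cv2.minAreaRect(w))
```

```text
32.95 [ 0.6    -0.3214  0.2546] [-3.1415 -0.0003  1.6475] [-0.3002  0.7004 -0.764 ]
[(array([279., 155.]), 0.93, array([ 0.5966, -0.2793]))]
[247.0, 125.5, 313.7, 181.9] 0.003 ((598.3177490234375, -276.3851318359375), (60.7667236328125, 46.59758758544922), 20.350723266601562)
[247.0, 125.5, 313.7, 181.9] 0.032 ((598.0354614257812, -274.5371398925781), (55.500362396240234, 42.559112548828125), 20.350711822509766)
```

View pics/w7.png

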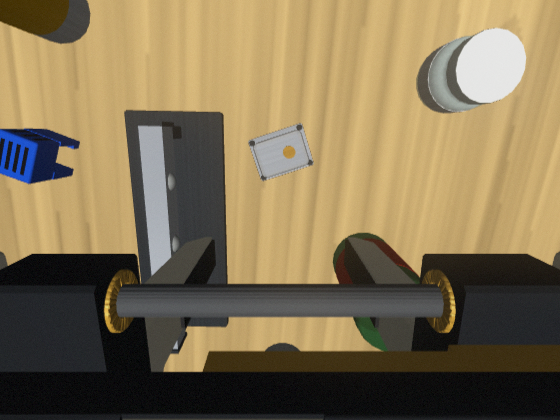

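The picture shows the bowl at (280,152), its long side turned about 20°; the jar and the oil bottle are clear. I grip it across its long side.

Emit:
step_arm --plan '[{"delta_pos": [-2, 22, 0], "twist": [0, 0, 0.138]}, {"delta_pos": [0, 22, -10], "twist": [0, 0, 0.138]}, {"delta_pos": [0, 0, -40], "twist": [0, 0, 0]}, {"delta_pos": [0, 0, -40], "twist": [0, 0, 0]}, {"delta_pos": [0, 0, 0], "twist": [0, 0, 0]}]'

```text
t: 33.6
eef_pos: [0.5965, -0.2746, 0.1596]
eef_rot: [-3.137, -0.005, 1.926]
force: [-1.0, -0.3, -0.0]
grip_width: 0.0749
grasp_force: 0.0
```

Emit:
step_arm --plan '[{"delta_pos": [0, 0, -35], "twist": [0, 0, 0]}, {"delta_pos": [0, 0, -25], "twist": [0, 0, 0]}, {"delta_pos": [0, 0, -11], "twist": [0, 0, 0]}, {"delta_pos": [0, 0, 0], "twist": [0, 0, 0]}, {"delta_pos": [0, 0, 0], "twist": [0, 0, 0]}]'

```text
t: 34.1
eef_pos: [0.5988, -0.2769, 0.0958]
eef_rot: [3.14, 0.001, 1.925]
force: [-0.1, -0.2, 0.4]
grip_width: 0.075
grasp_force: 0.0
```

Emit:
step_arm --plan '[{"delta_pos": [0, 0, 0], "twist": [0, 0, 0]}, {"delta_pos": [0, 0, 0], "twist": [0, 0, 0]}, {"delta_pos": [0, 0, 0], "twist": [0, 0, 0]}, {"delta_pos": [0, 0, 0], "twist": [0, 0, 0]}, {"delta_pos": [0, 0, 0], "twist": [0, 0, 0]}]' --claw 35 --grip_force 30

```text
t: 34.6
eef_pos: [0.5982, -0.2768, 0.0941]
eef_rot: [3.141, 0.0, 1.925]
force: [-1.3, -0.1, 5.3]
grip_width: 0.05
grasp_force: 29.8
```

Emit:
step_arm --plan '[{"delta_pos": [0, 0, 0], "twist": [0, 0, 0]}, {"delta_pos": [0, 0, 10], "twist": [0, 0, 0]}, {"delta_pos": [0, 0, 15], "twist": [0, 0, 0]}, {"delta_pos": [0, 0, 15], "twist": [0, 0, 0]}, {"delta_pos": [0, 0, 0], "twist": [0, 0, 0]}]'

```text
t: 35.1
eef_pos: [0.599, -0.2772, 0.1371]
eef_rot: [3.139, 0.003, 1.925]
force: [-0.1, -0.5, -1.3]
grip_width: 0.05
grasp_force: 29.8
```

Emit:
step_arm --plan '[{"delta_pos": [0, 0, 45], "twist": [0, 0, 0]}, {"delta_pos": [0, 10, 45], "twist": [0, 0, -0.055]}, {"delta_pos": [-5, 45, 25], "twist": [0, 0, -0.055]}, {"delta_pos": [-4.5, 47, 0], "twist": [0, 0, -0.055]}, {"delta_pos": [-4.5, 47, 0], "twist": [0, 0, -0.055]}]'

```text
t: 35.6
eef_pos: [0.5839, -0.128, 0.2488]
eef_rot: [3.14, 0.001, 1.702]
force: [0.1, 0.2, -1.4]
grip_width: 0.05
grasp_force: 29.8
```

Emit:
step_arm --plan '[{"delta_pos": [-4.5, 47, 0], "twist": [0, 0, -0.055]}, {"delta_pos": [-4.5, 47, 0], "twist": [0, 0, 0]}, {"delta_pos": [-4.5, 47, 0], "twist": [0, 0, 0]}, {"delta_pos": [-4.5, 47, 0], "twist": [0, 0, 0]}, {"delta_pos": [-4, 47, 0], "twist": [0, 0, 0]}]'

```text
t: 36.1
eef_pos: [0.5616, 0.1076, 0.2481]
eef_rot: [3.141, -0.0, 1.65]
force: [1.2, -1.0, -1.9]
grip_width: 0.0501
grasp_force: 29.8
```

Emit:
step_arm --plan '[{"delta_pos": [-3, 49, 0], "twist": [0, 0, 0]}, {"delta_pos": [0, 0, 0], "twist": [0, 0, 0]}, {"delta_pos": [0, 0, -30], "twist": [0, 0, 0]}, {"delta_pos": [0, 0, 0], "twist": [0, 0, 0]}]'

```text
t: 36.5
eef_pos: [0.5581, 0.1546, 0.2144]
eef_rot: [-3.137, 0.001, 1.65]
force: [0.9, 0.1, -1.8]
grip_width: 0.0503
grasp_force: 29.8
```

Run:
```python
from fit import *
s=env.sense();print(s["t"],s["eef_pos"],s["eef_rot"],s["force"],s["grip_width"],s["grasp_force"])
p=cam("wrist");save(p,"w8.png",1)
```

```text
36.5 [0.55814378 0.15459354 0.21444294] [-3.13696101e+00  8.23748226e-04  1.65040604e+00] [ 0.91370569  0.10771021 -1.84090537] 0.05030947148886547 29.774010479450226
```

View pics/w8.png

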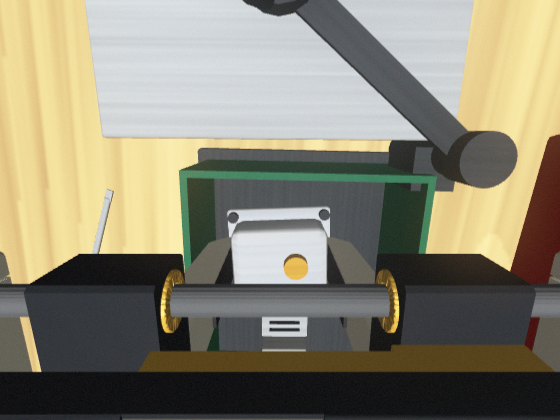

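The bowl hangs over the tank at (280,250); the hinge post at (480,155) is near the gripper's body. I shift 10 mm away before lowering.

Emit:
step_arm --plan '[{"delta_pos": [-9, -4, -25], "twist": [0, 0, 0]}, {"delta_pos": [0, 0, -30], "twist": [0, 0, 0]}, {"delta_pos": [0, 0, -30], "twist": [0, 0, 0]}, {"delta_pos": [0, 0, -22], "twist": [0, 0, 0]}, {"delta_pos": [0, 0, 0], "twist": [0, 0, 0]}]'

```text
t: 37.05
eef_pos: [0.5496, 0.15, 0.1091]
eef_rot: [-3.138, 0.001, 1.649]
force: [0.5, 0.3, -1.9]
grip_width: 0.0495
grasp_force: 29.8
```

Emit:
step_arm --plan '[{"delta_pos": [0, 0, 0], "twist": [0, 0, 0]}, {"delta_pos": [0, 0, 0], "twist": [0, 0, 0]}, {"delta_pos": [0, 0, 0], "twist": [0, 0, 0]}, {"delta_pos": [0, 0, 0], "twist": [0, 0, 0]}, {"delta_pos": [0, 0, 20], "twist": [0, 0, 0]}]' --claw 59

```text
t: 37.55
eef_pos: [0.5494, 0.1506, 0.1293]
eef_rot: [-3.139, 0.0, 1.65]
force: [0.7, -0.5, 0.2]
grip_width: 0.0588
grasp_force: 0.0
```

Emit:
step_arm --plan '[{"delta_pos": [0, 0, 40], "twist": [0, 0, 0]}, {"delta_pos": [0, 0, 50], "twist": [0, 0, 0]}, {"delta_pos": [0, 0, 40], "twist": [0, 0, 0]}, {"delta_pos": [0, 0, 40], "twist": [0, 0, 0]}, {"delta_pos": [0, 0, 0], "twist": [0, 0, 0]}]'

```text
t: 38.05
eef_pos: [0.5511, 0.151, 0.3075]
eef_rot: [3.133, -0.001, 1.65]
force: [-0.2, 0.2, 0.3]
grip_width: 0.0588
grasp_force: 0.0
```

Emit:
step_arm --plan '[{"delta_pos": [0, -40, 0], "twist": [0, 0, 0]}, {"delta_pos": [0, -40, 0], "twist": [0, 0, 0]}, {"delta_pos": [0, -40, 0], "twist": [0, 0, 0]}, {"delta_pos": [0, 0, 0], "twist": [0, 0, 0]}]'

```text
t: 38.45
eef_pos: [0.5501, 0.0274, 0.3007]
eef_rot: [3.142, 0.001, 1.647]
force: [0.7, 0.2, 0.2]
grip_width: 0.0591
grasp_force: 0.0
```

Run:
```python
from fit import *
np.set_printoptions(precision=4,suppress=True)
s=env.sense();print(s["t"],s["eef_pos"],s["eef_rot"],s["force"],s["grip_width"])
p=cam("wrist");save(p,"w9.png",1)
for k,z in dict(cassette1_mid=.045,cassette2_mid=.045,cassette3_mid=.045,bowl=.005).items(): print(k,[(np.round(r["xy"]),round(r["score"],2),at(p,r["xy"],z)[:2]) for r in env.tip_of(p,k)[:3]])
```

```text
38.45 [0.5501 0.0274 0.3007] [3.1416 0.0008 1.6466] [0.6789 0.2211 0.2432] 0.059069645705493334
cassette1_mid [(array([296., 120.]), 0.86, array([0.5612, 0.1064]))]
cassette2_mid [(array([300., 161.]), 0.6, array([0.5696, 0.0645]))]
cassette3_mid [(array([296., 198.]), 0.61, array([0.5695, 0.0221]))]
bowl [(array([288.,  79.]), 0.84, array([0.5511, 0.1527]))]
```

View pics/w9.png

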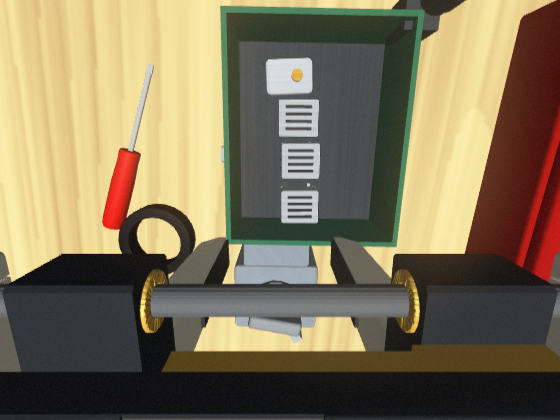

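All four parts lie in the tank ((290,76), (299,118), (300,160), (299,206)). Now to close the lid.

Emit:
step_arm --plan '[{"delta_pos": [-12.4, 47.4, 0], "twist": [0, 0, 0.1014]}, {"delta_pos": [-12.4, 47.4, 0], "twist": [0, 0, 0.1014]}, {"delta_pos": [-12.4, 47.4, 0], "twist": [0, 0, 0.1014]}, {"delta_pos": [-12.4, 47.4, 0], "twist": [0, 0, 0.1014]}, {"delta_pos": [-12.4, 47.4, 0], "twist": [0, 0, 0.1014]}]'

```text
t: 39.2
eef_pos: [0.4869, 0.2706, 0.3009]
eef_rot: [3.141, -0.0, 2.162]
force: [1.2, -0.6, -0.5]
grip_width: 0.0591
grasp_force: 0.0
```

Emit:
step_arm --plan '[{"delta_pos": [-12.4, 47.4, 0], "twist": [0, 0, 0.1014]}, {"delta_pos": [-12.4, 47.4, -10], "twist": [0, 0, 0.1014]}, {"delta_pos": [0, 0, -20], "twist": [0, 0, 0]}, {"delta_pos": [0, 0, 0], "twist": [0, 0, 0]}, {"delta_pos": [0, 0, 0], "twist": [0, 0, 0]}]'

```text
t: 39.7
eef_pos: [0.4631, 0.3628, 0.2709]
eef_rot: [-3.141, 0.0, 2.36]
force: [0.6, -0.4, 0.9]
grip_width: 0.0591
grasp_force: 0.0
```

Run:
```python
from fit import *
np.set_printoptions(precision=4,suppress=True)
s=env.sense();print(s["t"],s["eef_pos"],s["eef_rot"],s["force"],s["grip_width"])
p=cam("wrist");t=cam("top")
for c in(p,t): print([(np.round(r["xy"]),round(r["score"],2),at(c,r["xy"],.127)[:2]) for r in env.tip_of(c,"lid_grip")[:3]])
```

```text
39.7 [0.4631 0.3628 0.2709] [-3.1409  0.      2.36  ] [ 0.559  -0.4456  0.8539] 0.05910352510690309
[(array([280., 222.]), 0.88, array([0.4636, 0.362 ]))]
[(array([101., 244.]), 0.84, array([0.4711, 0.3599])), (array([376., 166.]), 0.72, array([ 0.6703, -0.3639]))]
```

Emit:
step_arm --plan '[{"delta_pos": [0.5, -0.5, -35], "twist": [0, 0, 0]}, {"delta_pos": [0, 0, -40], "twist": [0, 0, 0]}, {"delta_pos": [0, 0, 0], "twist": [0, 0, 0]}, {"delta_pos": [0, 0, 0], "twist": [0, 0, 0]}]'

```text
t: 40.3
eef_pos: [0.4643, 0.3618, 0.1971]
eef_rot: [3.142, -0.0, 2.359]
force: [0.9, 0.6, 1.0]
grip_width: 0.0588
grasp_force: 0.0
```

Emit:
step_arm --plan '[{"delta_pos": [0, 0, 0], "twist": [0, 0, 0]}, {"delta_pos": [0, 0, 0], "twist": [0, 0, 0]}, {"delta_pos": [0, 0, 0], "twist": [0, 0, 0]}, {"delta_pos": [0, 0, 0], "twist": [0, 0, 0]}, {"delta_pos": [0, 0, 0], "twist": [0, 0, 0]}]' --claw 15 --grip_force 20

```text
t: 40.8
eef_pos: [0.4639, 0.3621, 0.1961]
eef_rot: [-3.142, -0.0, 2.36]
force: [0.8, 3.6, 2.3]
grip_width: 0.0238
grasp_force: 14.1
```

Emit:
step_arm --plan '[{"delta_pos": [0, 0, 0], "twist": [0, 0, 0]}, {"delta_pos": [0, 0, 0], "twist": [0, 0, 0]}]'

```text
t: 41.0
eef_pos: [0.4639, 0.3621, 0.1961]
eef_rot: [-3.142, -0.0, 2.36]
force: [-3.5, -1.4, 4.8]
grip_width: 0.0238
grasp_force: 20.0
```

Run:
```python
from fit import *
np.set_printoptions(precision=4,suppress=True)
s=env.sense();print(s["t"],s["eef_pos"],s["eef_rot"],s["force"],s["grip_width"],s["grasp_force"])
e=s["eef_pos"][:2]
M=np.array([[.522,.0113],[.4317,.131],[.4192,.2306],[.445,.3283],e])
r=least_squares(lambda h:np.linalg.norm(M-h[:2],axis=1)-.253,[.6688,.2184]);H=r.x;print(H,r.fun)
v=e-H;a0=np.arctan2(v[1],v[0])%(2*np.pi);a1=np.arctan2(*(M[0]-H)[::-1])%(2*np.pi);print(a0,a1,a1-a0)
n=16;a=np.linspace(a0,a1,n+1);P=H+.253*np.c_[np.cos(a),np.sin(a)];print(np.round(np.diff(P,axis=0)*1000,1).tolist(),(a1-a0)/n)
```

```text
41.0 [0.4639 0.3621 0.1961] [-3.1415 -0.0001  2.3596] [-3.5338 -1.4105  4.7801] 0.023756403602372786 20.000469982624054
[0.671  0.2156] [-0.0002  0.0008 -0.0008 -0.0005  0.0007]
2.525897130389612 4.082279346950408 1.5563822165607957
[[-13.2, -20.8], [-11.1, -21.9], [-9.0, -22.9], [-6.7, -23.7], [-4.4, -24.2], [-2.0, -24.5], [0.4, -24.6], [2.8, -24.4], [5.2, -24.1], [7.5, -23.4], [9.7, -22.6], [11.9, -21.6], [13.9, -20.3], [15.8, -18.9], [17.6, -17.2], [19.1, -15.4]] 0.09727388853504973
```

Emit:
step_arm --plan '[{"delta_pos": [-13.2, -20.8, 0], "twist": [0, 0, 0.0973]}, {"delta_pos": [-11.1, -21.9, 0], "twist": [0, 0, 0.0973]}, {"delta_pos": [-9, -22.9, 0], "twist": [0, 0, 0.0973]}, {"delta_pos": [-6.7, -23.7, 0], "twist": [0, 0, 0.0973]}]'

```text
t: 41.4
eef_pos: [0.4235, 0.2724, 0.196]
eef_rot: [3.14, 0.0, 2.753]
force: [8.2, 1.1, 2.1]
grip_width: 0.0237
grasp_force: 20.0
```

Emit:
step_arm --plan '[{"delta_pos": [-4.4, -24.2, 0], "twist": [0, 0, 0.0973]}, {"delta_pos": [-2, -24.5, 0], "twist": [0, 0, 0.0973]}, {"delta_pos": [0.4, -24.6, 0], "twist": [0, 0, 0.0973]}, {"delta_pos": [2.8, -24.4, 0], "twist": [0, 0, 0.0973]}]'

```text
t: 41.8
eef_pos: [0.4205, 0.1744, 0.1961]
eef_rot: [3.141, 0.0, -3.141]
force: [8.4, 4.5, -1.3]
grip_width: 0.0233
grasp_force: 20.0
```

Emit:
step_arm --plan '[{"delta_pos": [5.2, -24.1, 0], "twist": [0, 0, 0.0973]}, {"delta_pos": [7.5, -23.4, 0], "twist": [0, 0, 0.0973]}, {"delta_pos": [9.7, -22.6, 0], "twist": [0, 0, 0.0973]}, {"delta_pos": [11.9, -21.6, 0], "twist": [0, 0, 0.0973]}]'

```text
t: 42.2
eef_pos: [0.455, 0.0825, 0.196]
eef_rot: [3.141, 0.0, -2.752]
force: [5.8, 8.5, -1.0]
grip_width: 0.0237
grasp_force: 20.0
```

Emit:
step_arm --plan '[{"delta_pos": [13.9, -20.3, 0], "twist": [0, 0, 0.0973]}, {"delta_pos": [15.8, -18.9, 0], "twist": [0, 0, 0.0973]}, {"delta_pos": [17.6, -17.2, 0], "twist": [0, 0, 0.0973]}, {"delta_pos": [0, 0, 0], "twist": [0, 0, 0]}]'

```text
t: 42.6
eef_pos: [0.5038, 0.0253, 0.196]
eef_rot: [-3.141, 0.0, -2.462]
force: [-1.6, -3.4, 6.8]
grip_width: 0.0232
grasp_force: 20.0
```

Emit:
step_arm --plan '[{"delta_pos": [9.6, -7.7, 0], "twist": [0, 0, 0.0487]}, {"delta_pos": [9.6, -7.7, 0], "twist": [0, 0, 0.0487]}, {"delta_pos": [1.6, -1.2, 0], "twist": [0, 0, 0]}, {"delta_pos": [0, 0, 0], "twist": [0, 0, 0]}, {"delta_pos": [0, 0, 0], "twist": [0, 0, 0]}]'

```text
t: 43.1
eef_pos: [0.5219, 0.0111, 0.1959]
eef_rot: [3.138, -0.002, -2.368]
force: [-16.2, 4.3, 10.0]
grip_width: 0.0235
grasp_force: 20.0
```

Lid is on its stop at the starting position. I release it and look at the T-handle.

Emit:
step_arm --plan '[{"delta_pos": [0, 0, 0], "twist": [0, 0, 0]}, {"delta_pos": [0, 0, 0], "twist": [0, 0, 0]}, {"delta_pos": [0, 0, 0], "twist": [0, 0, 0]}, {"delta_pos": [0, 0, 25], "twist": [0, 0, 0]}, {"delta_pos": [0, 0, 40], "twist": [0, 0, 0]}]' --claw 60

```text
t: 43.6
eef_pos: [0.5224, 0.0104, 0.2592]
eef_rot: [3.139, -0.003, -2.367]
force: [0.1, -0.2, 0.4]
grip_width: 0.0577
grasp_force: 0.0
```

Emit:
step_arm --plan '[{"delta_pos": [5, 5, 40], "twist": [0, 0, -0.14]}, {"delta_pos": [10, 10, 0], "twist": [0, 0, -0.14]}, {"delta_pos": [15, 15, 0], "twist": [0, 0, -0.14]}, {"delta_pos": [0, 0, 0], "twist": [0, 0, -0.14]}, {"delta_pos": [0, 0, 0], "twist": [0, 0, 0]}]'

```text
t: 44.1
eef_pos: [0.5533, 0.0407, 0.3005]
eef_rot: [-3.142, -0.0, -2.929]
force: [0.8, -0.2, -0.2]
grip_width: 0.06
grasp_force: 0.0
```

Run:
```python
from fit import *
np.set_printoptions(precision=4,suppress=True)
s=env.sense();print(s["t"],s["eef_pos"],s["eef_rot"],s["force"],s["joint_positions"])
p=cam("wrist");save(p,"w10.png",1);t=cam("top");e=cam("scene")
for c in(p,t,e):
  for k in("clamp_grip","lid_grip"): print(k,[(np.round(r["xy"]),round(r["score"],2),at(c,r["xy"],Z[k])[:2]) for r in env.tip_of(c,k)[:2]])
def ang(c):
  m=cv2.cvtColor(c["frame"],cv2.COLOR_BGR2GRAY);u=pix(c,[.5803,.0931,.174])[0]
  k=((m<60)*255).astype(np.uint8);n,l,st,ce=cv2.connectedComponentsWithStats(k);i=np.argmin([np.linalg.norm(x-u) if st[j,4]>30 and j else 1e9 for j,x in enumerate(ce)])
  pts=np.argwhere(l==i)[:,::-1].astype(np.float32);w=np.array([at(c,q,.174)[:2] for q in pts],np.float32)*1000
  print(u,ce[i],cv2.minAreaRect(w))
ang(p);ang(t)
```

```text
44.1 [0.5533 0.0407 0.3005] [-3.1416 -0.0004 -2.9291] [ 0.8363 -0.1531 -0.214 ] [ 0.0274 -0.1461  1.7044 -0.0001  1.5837 -1.7559]
clamp_grip [(array([336., 267.]), 0.81, array([0.5788, 0.0903]))]
lid_grip [(array([256., 167.]), 0.85, array([0.5191, 0.0124]))]
clamp_grip []
lid_grip [(array([237., 218.]), 0.91, array([0.5352, 0.0023]))]
clamp_grip [(array([349., 235.]), 0.83, array([0.5824, 0.0969]))]
lid_grip [(array([329., 218.]), 0.95, array([0.518 , 0.0086]))]
[341.756  276.7648] [338.7935 232.9425] ((550.277099609375, 80.21351623535156), (21.550079345703125, 45.21280288696289), 18.369443893432617)
[200.114  198.7082] [276.25  229.875] ((498.6950988769531, -100.81307983398438), (6.977225303649902, 33.20072555541992), 3.8488597869873047)
```

View pics/w10.png

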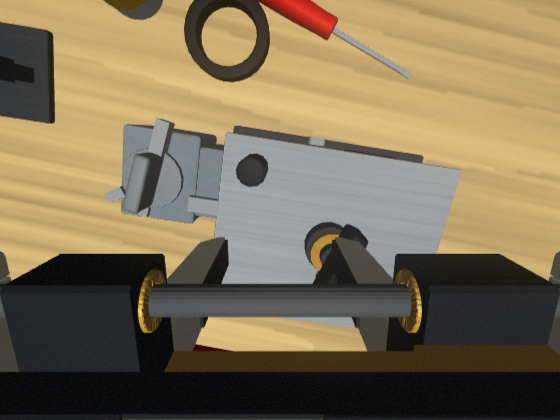

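The handle is half hidden behind the right finger at (340,260). I move aside to see it squarely.

Emit:
step_arm --plan '[{"delta_pos": [20, 4, 0], "twist": [0, 0, -0.122]}, {"delta_pos": [20, 4, 0], "twist": [0, 0, -0.122]}, {"delta_pos": [20, 4, 0], "twist": [0, 0, -0.122]}, {"delta_pos": [20, 4, 0], "twist": [0, 0, -0.122]}, {"delta_pos": [20, 4, 0], "twist": [0, 0, -0.122]}]'

```text
t: 45.05
eef_pos: [0.654, 0.0605, 0.3007]
eef_rot: [-3.142, -0.0, 2.742]
force: [-0.8, 0.2, 0.5]
grip_width: 0.0602
grasp_force: 0.0
```

Emit:
step_arm --plan '[{"delta_pos": [0, 0, 0], "twist": [0, 0, 0]}, {"delta_pos": [0, 0, 0], "twist": [0, 0, 0]}]'

```text
t: 45.25
eef_pos: [0.6531, 0.0603, 0.3004]
eef_rot: [-3.141, -0.001, 2.749]
force: [-0.8, -0.4, 0.2]
grip_width: 0.0602
grasp_force: 0.0
```

Run:
```python
from fit import *
np.set_printoptions(precision=4,suppress=True)
s=env.sense();print(s["t"],s["eef_pos"],s["eef_rot"],s["force"])
p=cam("wrist");save(p,"w11.png",1)
for k in("clamp_grip","lid_grip"): print(k,[(np.round(r["xy"]),round(r["score"],2),at(p,r["xy"],Z[k])[:2]) for r in env.tip_of(p,k)[:2]])
for th in np.arange(-.7,.11,.1):
  d=33*np.array([np.cos(th),np.sin(th)]);print(round(th,2),pix(p,[[.580+d[0]/1e3,.092+d[1]/1e3,.174],[.580-d[0]/1e3,.092-d[1]/1e3,.174]]).ravel())
```

```text
45.25 [0.6531 0.0603 0.3004] [-3.1412 -0.0007  2.749 ] [-0.7766 -0.3912  0.2194]
clamp_grip [(array([282., 110.]), 0.84, array([0.5778, 0.0926]))]
lid_grip [(array([159.,  82.]), 0.59, array([0.5201, 0.0123]))]
-0.7 [267.8176 160.4446 298.6399  59.3454]
-0.6 [272.5318 161.6905 293.5718  57.8924]
-0.5 [277.3358 162.4554 288.3814  56.9983]
-0.4 [282.187  162.7334 283.1268  56.6743]
-0.3 [287.0425 162.5224 277.8671  56.9243]
-0.2 [291.8593 161.8239 272.6613  57.7453]
-0.1 [296.5947 160.6434 267.5678  59.1268]
-0.0 [301.2064 158.9898 262.643   61.0519]
0.1 [305.6528 156.8761 257.9412  63.4966]
```

View pics/w11.png

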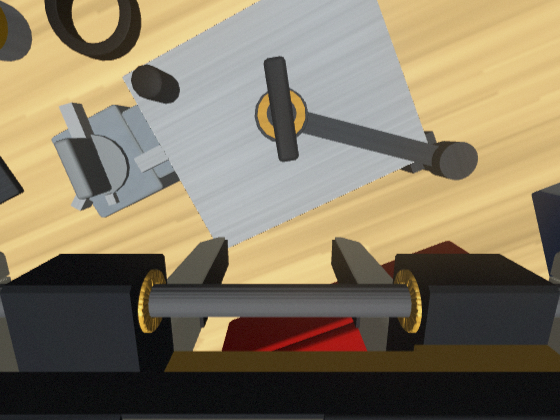

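The bar runs from (274,58) to (289,160): heading about −0.24 rad, centre (.5795,.0925). Now to grasp it.

Emit:
step_arm --plan '[{"delta_pos": [-37, 16, 0], "twist": [0, 0, 0.075]}, {"delta_pos": [-36.5, 16, 0], "twist": [0, 0, 0.075]}, {"delta_pos": [0, 0, -20], "twist": [0, 0, 0]}, {"delta_pos": [0, 0, -30], "twist": [0, 0, 0]}, {"delta_pos": [0, 0, -21], "twist": [0, 0, 0]}]' --claw 50

```text
t: 45.9
eef_pos: [0.5787, 0.0923, 0.2288]
eef_rot: [3.142, 0.0, 2.898]
force: [0.0, 0.4, -0.3]
grip_width: 0.0502
grasp_force: 0.0
```

Emit:
step_arm --plan '[{"delta_pos": [0, 0, 0], "twist": [0, 0, 0]}, {"delta_pos": [0, 0, 0], "twist": [0, 0, 0]}, {"delta_pos": [0, 0, 0], "twist": [0, 0, 0]}, {"delta_pos": [0, 0, 0], "twist": [0, 0, 0]}, {"delta_pos": [0, 0, 0], "twist": [0, 0, 0]}]' --claw 5 --grip_force 45

```text
t: 46.4
eef_pos: [0.5799, 0.0923, 0.2307]
eef_rot: [3.141, 0.001, 2.897]
force: [0.3, -0.9, 0.4]
grip_width: 0.0147
grasp_force: 0.7
```

Emit:
step_arm --plan '[{"delta_pos": [0, 0, 0], "twist": [0, 0, 0]}, {"delta_pos": [0, 0, 0], "twist": [0, 0, 0]}, {"delta_pos": [0, 0, 0], "twist": [0, 0, 0]}]'

```text
t: 46.7
eef_pos: [0.5799, 0.0921, 0.2306]
eef_rot: [-3.142, 0.001, 2.896]
force: [-1.6, -2.2, 5.9]
grip_width: 0.0137
grasp_force: 45.0
```

```bash
cat > st.py <<'E'
from h import *
np.set_printoptions(precision=4,suppress=True)
s=env.sense();print(s["t"],s["eef_pos"],s["eef_rot"],s["force"],s["ft_torque"],s["joint_positions"][5],s["grip_width"],s["grasp_force"])
E
python3 st.py
```

```text
46.7 [0.5799 0.0921 0.2306] [-3.1415  0.001   2.8964] [-1.6058 -2.1834  5.8976] [-0.4638  0.1195  0.0203] -1.2112128135284757 0.013673716089316048 44.98185396194458
```

Emit:
step_arm --plan '[{"delta_pos": [0, 0, 0], "twist": [0, 0, -0.12]}, {"delta_pos": [0, 0, 0], "twist": [0, 0, -0.12]}, {"delta_pos": [0, 0, 0], "twist": [0, 0, -0.12]}, {"delta_pos": [0, 0, 0], "twist": [0, 0, -0.12]}, {"delta_pos": [0, 0, 0], "twist": [0, 0, -0.12]}]'

```text
t: 47.2
eef_pos: [0.5797, 0.0917, 0.2306]
eef_rot: [-3.141, 0.001, 2.291]
force: [-5.6, -7.5, 8.5]
grip_width: 0.0137
grasp_force: 45.0
```

```bash
python3 st.py
```

```text
47.2 [0.5797 0.0917 0.2306] [-3.1408  0.0012  2.2913] [-5.6438 -7.4802  8.5032] [-1.4001  0.8321  0.0745] -0.6063247441322225 0.013734211961705232 44.980650544166565
```

Emit:
step_arm --plan '[{"delta_pos": [0, 0, 0], "twist": [0, 0, -0.12]}, {"delta_pos": [0, 0, 0], "twist": [0, 0, -0.12]}, {"delta_pos": [0, 0, 0], "twist": [0, 0, -0.12]}, {"delta_pos": [0, 0, 0], "twist": [0, 0, -0.12]}, {"delta_pos": [0, 0, 0], "twist": [0, 0, -0.12]}]'

```text
t: 47.7
eef_pos: [0.5792, 0.0915, 0.2305]
eef_rot: [-3.14, 0.002, 1.691]
force: [-10.5, -9.8, 9.3]
grip_width: 0.014
grasp_force: 45.0
```

```bash
python3 st.py
```

```text
47.7 [0.5792 0.0915 0.2305] [-3.1401  0.0017  1.6912] [-10.4726  -9.7711   9.2758] [-1.7672  1.9489  0.0324] -0.006331502625959052 0.013951542420598267 44.985069036483765
```

Emit:
step_arm --plan '[{"delta_pos": [0, 0, 0], "twist": [0, 0, -0.1]}, {"delta_pos": [0, 0, 0], "twist": [0, 0, -0.1]}]'

```text
t: 47.9
eef_pos: [0.5791, 0.0916, 0.2305]
eef_rot: [-3.14, 0.002, 1.492]
force: [-11.1, -7.3, 11.1]
grip_width: 0.0138
grasp_force: 45.0
```

```bash
python3 st.py
```

```text
47.9 [0.5791 0.0916 0.2305] [-3.14    0.0021  1.4921] [-11.0631  -7.3345  11.1313] [-1.7557  2.2886  0.0905] 0.19287177051437956 0.013814563779527245 44.986528158187866
```

Emit:
step_arm --plan '[{"delta_pos": [-0.8, -0.5, 0], "twist": [0, 0, -0.1]}, {"delta_pos": [0, 0, 0], "twist": [0, 0, -0.1]}]'

```text
t: 48.1
eef_pos: [0.5786, 0.0914, 0.2306]
eef_rot: [-3.142, 0.001, 1.292]
force: [-7.5, -4.1, 9.1]
grip_width: 0.0135
grasp_force: 45.0
```

```bash
python3 st.py
```

```text
48.1 [0.5786 0.0914 0.2306] [-3.1416  0.001   1.2922] [-7.5314 -4.0511  9.1026] [-1.0568  1.3139  0.0613] 0.39212995788452465 0.013474539751619274 44.98068630695343
```

Emit:
step_arm --plan '[{"delta_pos": [0, 0, 0], "twist": [0, 0, -0.1]}, {"delta_pos": [0, 0, 0], "twist": [0, 0, -0.1]}]'

```text
t: 48.3
eef_pos: [0.5785, 0.0914, 0.2306]
eef_rot: [-3.141, 0.001, 1.092]
force: [-9.5, -5.0, 9.6]
grip_width: 0.0136
grasp_force: 45.0
```

```bash
python3 st.py
```

```text
48.3 [0.5785 0.0914 0.2306] [-3.1411  0.0013  1.0922] [-9.5014 -4.9918  9.605 ] [-0.9831  1.7163  0.0315] 0.5921664554314796 0.013645418692420454 44.98094201087952
```

Emit:
step_arm --plan '[{"delta_pos": [-0.5, -0.3, 0], "twist": [0, 0, -0.1]}, {"delta_pos": [0, 0, 0], "twist": [0, 0, -0.1]}]'

```text
t: 48.5
eef_pos: [0.5782, 0.0914, 0.2306]
eef_rot: [-3.141, 0.0, 0.892]
force: [-7.4, -2.1, 9.0]
grip_width: 0.0139
grasp_force: 45.0
```

```bash
python3 st.py
```

```text
48.5 [0.5782 0.0914 0.2306] [-3.1415  0.0003  0.8924] [-7.3589 -2.1341  8.9535] [-0.4073  1.3024  0.0366] 0.7917092608846745 0.013854096266040788 44.97946500778198
```

Emit:
step_arm --plan '[{"delta_pos": [0, 0, 0], "twist": [0, 0, -0.1]}, {"delta_pos": [0, 0, 0], "twist": [0, 0, -0.1]}]'

```text
t: 48.7
eef_pos: [0.5781, 0.0915, 0.2306]
eef_rot: [-3.141, 0.001, 0.692]
force: [-8.4, -0.8, 8.9]
grip_width: 0.014
grasp_force: 45.0
```

```bash
python3 st.py
```

```text
48.7 [0.5781 0.0915 0.2306] [-3.1412  0.0005  0.6924] [-8.4375 -0.832   8.9069] [-0.2463  1.5452  0.061 ] 0.9917788261177471 0.013989752028711137 44.97979760169983
```

Turned 2.2 rad; torque still low.

Emit:
step_arm --plan '[{"delta_pos": [0, 0, 0], "twist": [0, 0, -0.1]}, {"delta_pos": [0, 0, 0], "twist": [0, 0, -0.1]}]'

```text
t: 48.9
eef_pos: [0.578, 0.0917, 0.2306]
eef_rot: [-3.141, 0.001, 0.493]
force: [-7.8, -0.1, 9.8]
grip_width: 0.0138
grasp_force: 45.0
```

```bash
python3 st.py
```

```text
48.9 [0.578  0.0917 0.2306] [-3.1409  0.0007  0.4925] [-7.8349 -0.0955  9.7778] [ 0.094   1.7289 -0.0129] 1.1917759859754171 0.013801759809112982 44.97998893260956
```

Emit:
step_arm --plan '[{"delta_pos": [0, 0, 0], "twist": [0, 0, -0.1]}, {"delta_pos": [0, 0, 0], "twist": [0, 0, -0.1]}]'

```text
t: 49.1
eef_pos: [0.5779, 0.0918, 0.2306]
eef_rot: [-3.141, 0.001, 0.293]
force: [-9.7, 1.7, 9.7]
grip_width: 0.0139
grasp_force: 45.0
```

```bash
python3 st.py
```

```text
49.1 [0.5779 0.0918 0.2306] [-3.1407  0.0009  0.2927] [-9.7017  1.6891  9.6552] [0.2744 1.858  0.0413] 1.3917489679225679 0.01390437674266012 44.9799370765686
```

Emit:
step_arm --plan '[{"delta_pos": [-0.5, 0, 0], "twist": [0, 0, -0.1]}, {"delta_pos": [0, 0, 0], "twist": [0, 0, -0.1]}]'

```text
t: 49.3
eef_pos: [0.5777, 0.092, 0.2306]
eef_rot: [-3.141, 0.0, 0.093]
force: [-6.0, 3.3, 8.1]
grip_width: 0.0137
grasp_force: 45.0
```

```bash
python3 st.py
```

```text
49.3 [0.5777 0.092  0.2306] [-3.1406  0.0001  0.0928] [-6.0123  3.2527  8.0513] [0.6467 1.1755 0.2265] 1.5917430718476993 0.013734828717223787 44.991817474365234
```

Emit:
step_arm --plan '[{"delta_pos": [0, 0, 0], "twist": [0, 0, -0.1]}]'

```text
t: 49.4
eef_pos: [0.5777, 0.0921, 0.2306]
eef_rot: [-3.14, 0.0, -0.007]
force: [-6.4, 4.5, 7.1]
grip_width: 0.0136
grasp_force: 45.0
```

```bash
python3 st.py
```

```text
49.4 [0.5777 0.0921 0.2306] [-3.1404  0.0002 -0.0071] [-6.4368  4.4796  7.0743] [0.7705 1.2498 0.2311] 1.6916890964585751 0.013636087344862104 44.99188005924225
```

Emit:
step_arm --plan '[{"delta_pos": [0, 0, 0], "twist": [0, 0, -0.1]}]'

```text
t: 49.5
eef_pos: [0.5777, 0.0922, 0.2306]
eef_rot: [-3.14, 0.0, -0.107]
force: [-6.3, 4.2, 7.6]
grip_width: 0.0135
grasp_force: 45.0
```

```bash
python3 st.py
```

```text
49.5 [0.5777 0.0922 0.2306] [-3.1402  0.0003 -0.107 ] [-6.3112  4.2359  7.5721] [0.9381 1.1582 0.2266] 1.7917508722434266 0.013463969250617382 44.991833567619324
```

Torque jumped to a steady 0.22 N m: the handle is slipping (0.2–0.4 rad so far). One small extra bit, then release.

Emit:
step_arm --plan '[{"delta_pos": [0, 0, 0], "twist": [0, 0, -0.08]}, {"delta_pos": [0, 0, 0], "twist": [0, 0, 0]}]'

```text
t: 49.7
eef_pos: [0.5777, 0.0922, 0.2306]
eef_rot: [-3.14, 0.0, -0.186]
force: [-5.0, 5.9, 8.0]
grip_width: 0.0139
grasp_force: 45.0
```

Emit:
step_arm --plan '[{"delta_pos": [0, 0, 0], "twist": [0, 0, 0]}, {"delta_pos": [0, 0, 0], "twist": [0, 0, 0]}, {"delta_pos": [0, 0, 0], "twist": [0, 0, 0]}, {"delta_pos": [0, 0, 30], "twist": [0, 0, 0]}, {"delta_pos": [0, 0, 40], "twist": [0, 0, 0]}]' --claw 50

```text
t: 50.2
eef_pos: [0.5774, 0.0914, 0.2985]
eef_rot: [3.14, 0.004, -0.184]
force: [-0.1, -0.2, 0.7]
grip_width: 0.0479
grasp_force: 0.0
```

Emit:
step_arm --plan '[{"delta_pos": [-30, 0, 20], "twist": [0, 0, 0]}, {"delta_pos": [-40, 0, 0], "twist": [0, 0, 0]}, {"delta_pos": [-10, 0, 0], "twist": [0, 0, 0]}, {"delta_pos": [0, 0, 0], "twist": [0, 0, 0]}, {"delta_pos": [0, 0, 0], "twist": [0, 0, 0]}]'

```text
t: 50.7
eef_pos: [0.4984, 0.0915, 0.3196]
eef_rot: [3.142, -0.0, -0.183]
force: [0.8, -0.1, -0.2]
grip_width: 0.0502
grasp_force: 0.0
```

```bash
python3 st.py
python3 - <<'E'
from fit import *
np.set_printoptions(precision=4,suppress=True)
p=cam("wrist");save(p,"w12.png",1)
for k in("clamp_grip","lid_grip"): print(k,[(np.round(r["xy"]),round(r["score"],2),at(p,r["xy"],Z[k])[:2]) for r in env.tip_of(p,k)[:2]])
for th in np.arange(-.5,.31,.1):
  d=33*np.array([np.cos(th),np.sin(th)]);print(round(th,2),pix(p,[[.578+d[0]/1e3,.092+d[1]/1e3,.174],[.578-d[0]/1e3,.092-d[1]/1e3,.174]]).ravel())
E
```

```text
50.7 [0.4984 0.0915 0.3196] [ 3.1416 -0.0001 -0.1835] [ 0.7991 -0.1045 -0.2296] [ 0.0561 -0.0014 -0.0275] 1.885571195088246 0.05015703192903489 0.0
clamp_grip [(array([255., 117.]), 0.82, array([0.5787, 0.0949]))]
lid_grip [(array([363., 167.]), 0.76, array([0.5213, 0.0105]))]
-0.5 [271.3365  69.3989 244.1949 161.0261]
-0.4 [266.7127  68.04   248.5242 162.2045]
-0.3 [261.9835  67.1847 252.9315 162.9434]
-0.2 [257.2014  66.8433 257.377  163.2371]
-0.1 [252.4195  67.0201 261.8212 163.0832]
-0.0 [247.691   67.7129 266.2242 162.4831]
0.1 [243.0685  68.9133 270.5466 161.4414]
0.2 [238.6028  70.6066 274.7494 159.9664]
0.3 [234.3427  72.7724 278.7944 158.0699]
```

View pics/w12.png

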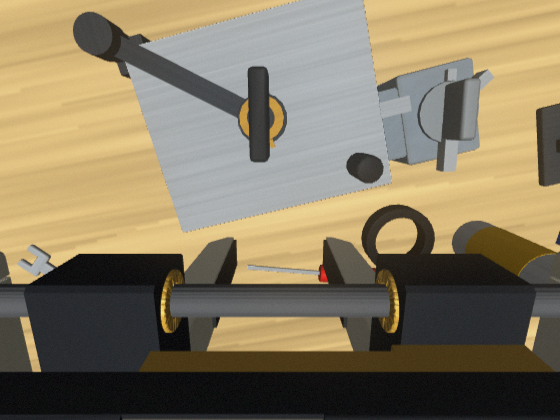

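The handle bar is in line with the gripper at (258,114), so it followed the whole turn. The lid is shut with its grip at (.521,.0105), and the robot touches nothing. Handing in.

```bash
python3 -c "
from cell import env
print(env.hand_in())"
```

```text
the job is handed in; nothing more can be done
None
```

The job is handed in (no verdict came back): the bowl and all three cassettes lie in the tank, the lid is shut, and the screw is tight, with the handle slipped roughly 0.3–0.5 rad, judged from the torque jump to 0.22 N m.

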